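Put the station's nozzles and lens away in their cases

TASK

Put the three hot-air nozzles and the camera lens away: each goes into the open wooden case whose foam cut-out matches it in shape, size and colour, standing upright on the cut-out's bottom, near its middle, with the nozzles turned square to their cut-outs. Set them down gently, do not drop them, and leave the flux jar and the freshly populated green circuit board where they are.

Things in the scene. Friction and masses are not known exactly. Their poses are not given: they have to be found in the camera images.
- small_nozzle: hot-air reflow nozzle standing on its open end: steel small square hood, 32 x 32 mm, 24 mm high, and above it a round clamp collar 28 mm in diameter from 24 to 56 mm height (to grip), its top 6 mm and rim yellow with a black bore. 56 mm high in all, about 120 g. Origin: centre of its underside; x and y square to the hood's sides, z up along the collar.
- large_nozzle: hot-air reflow nozzle standing on its open end: steel large square hood, 50 x 50 mm, 24 mm high, and above it a round clamp collar 28 mm in diameter from 24 to 56 mm height (to grip), its top 6 mm and rim blue with a black bore. 56 mm high in all, about 120 g. Origin: centre of its underside; x and y square to the hood's sides, z up along the collar.
- oblong_nozzle: hot-air reflow nozzle standing on its open end: steel oblong hood, 58 x 34 mm, 24 mm high, and above it a round clamp collar 28 mm in diameter from 24 to 56 mm height (to grip), its top 6 mm and rim red with a black bore. 56 mm high in all, about 120 g. Origin: centre of its underside; x along the 58 mm side, y along the 34 mm side, z up along the collar.
- camera_lens: black camera lens barrel standing upright, 42 mm in diameter and 60 mm high, with a green ring at the top around dark violet glass, about 160 g. Origin: centre of its underside; z up along the barrel.
- small_case: open wooden case, 100 x 100 mm, 34 mm high, walls 6 mm, fixed; dark grey foam inside, its top 24 mm up. In the middle a 12 mm deep cut-out with a bright yellow bottom: small square, 48 x 48 mm, for the small square nozzle. Origin: centre of the case's underside, below the cut-out's centre; the cut-out's bottom is 12 mm above it. x and y square to its sides; z up.
- large_case: open wooden case, 100 x 100 mm, 34 mm high, walls 6 mm, fixed; dark grey foam inside, its top 24 mm up. In the middle a 12 mm deep cut-out with a bright blue bottom: large square, 66 x 66 mm, for the large square nozzle. Origin: centre of the case's underside, below the cut-out's centre; the cut-out's bottom is 12 mm above it. x and y square to its sides; z up.
- oblong_case: open wooden case, 100 x 100 mm, 34 mm high, walls 6 mm, fixed; dark grey foam inside, its top 24 mm up. In the middle a 12 mm deep cut-out with a bright red bottom: oblong, 74 mm along x by 50 mm along y, for the oblong nozzle. Origin: centre of the case's underside, below the cut-out's centre; the cut-out's bottom is 12 mm above it. x along the long side of the cut-out; z up.
- lens_case: open wooden case, 100 x 100 mm, 34 mm high, walls 6 mm, fixed; dark grey foam inside, its top 24 mm up. In the middle a 12 mm deep cut-out with a bright green bottom: round, 58 mm in diameter, for the camera lens. Origin: centre of the case's underside, below the cut-out's centre; the cut-out's bottom is 12 mm above it. x and y square to the case's sides; z up.
- flux_jar: small amber glass flux jar with a white cap, 38 mm in diameter, 42 mm high, loose; to be left alone. Origin: centre of its underside, z up.
- circuit_board: green circuit board with black chips lying flat, 60 x 44 mm, 5 mm high with its chips, loose; to be left alone. Origin: centre of its underside, x along the 60 mm side.
There are look-alikes about, which are no part of the job. Leave any purple look-alike of the oblong_case alone. What is shaped like the camera_lens but pink is not meant.

How it is judged (in metres and radians):
At the end, for the whole second after the job is handed in: Each nozzle and the lens rests upright (0.1 rad) on the bottom of its own case's cut-out (within 4 mm of it), centred within 12 mm; nozzles square to the cut-out within 0.35 rad, any way round that fits; jar within 20 mm and circuit board within 10 mm of where they began (horizontal distance between small_nozzle and small_case below 0.012 m and z of small_nozzle in the frame of small_case between 0.008 and 0.016 m and angle between each of small_nozzle, large_nozzle, oblong_nozzle, camera_lens's own z axis and vertical below 0.1 rad and linear speed of each of small_nozzle, large_nozzle, oblong_nozzle, camera_lens below 0.02 m/s and (angle between the x axis of small_nozzle and the x axis of small_case, either way round below 0.35 rad or angle between the x axis of small_nozzle and the y axis of small_case, either way round below 0.35 rad) and horizontal distance between large_nozzle and large_case below 0.012 m and z of large_nozzle in the frame of large_case between 0.008 and 0.016 m and (angle between the x axis of large_nozzle and the x axis of large_case, either way round below 0.35 rad or angle between the x axis of large_nozzle and the y axis of large_case, either way round below 0.35 rad) and horizontal distance between oblong_nozzle and oblong_case below 0.012 m and z of oblong_nozzle in the frame of oblong_case between 0.008 and 0.016 m and angle between the x axis of oblong_nozzle and the x axis of oblong_case, either way round below 0.35 rad and horizontal distance between camera_lens and lens_case below 0.012 m and z of camera_lens in the frame of lens_case between 0.008 and 0.016 m and distance of flux_jar from where it was at the start of the episode below 0.02 m and distance of circuit_board from where it was at the start of the episode below 0.01 m); the robot touches nothing.
It fails at once if a nozzle or the lens is dropped or flung (moves faster than 0.7 m/s while not held) ((contact force between small_nozzle and the fingers below 0.05 N and linear speed of small_nozzle above 0.7 m/s) or (contact force between large_nozzle and the fingers below 0.05 N and linear speed of large_nozzle above 0.7 m/s) or (contact force between oblong_nozzle and the fingers below 0.05 N and linear speed of oblong_nozzle above 0.7 m/s) or (contact force between camera_lens and the fingers below 0.05 N and linear speed of camera_lens above 0.7 m/s)).
It fails at once if the flux jar is pushed more than 20 mm or tipped over (distance of flux_jar from where it was at the start of the episode above 0.02 m or angle between flux_jar's own z axis and vertical above 0.4 rad).
It fails at once if the circuit board is moved more than 10 mm (distance of circuit_board from where it was at the start of the episode above 0.01 m).
It also fails if it takes over 112 s, if anything falls off the work surface, if the arm or the gripper's body presses on something with over 40 N, if the wrist force passes 120 N, or if a joint passes its speed limit or range.

ROBOT

A 6-joint arm with a two-finger parallel gripper is mounted at the origin on the work surface. World frame = base frame: x ahead of the robot, y to its left, z up, the work surface at z = 0. Lengths are in m, angles in degrees, forces in N, time in s.
With the tool pointing down it reaches from about 0.325 to 1 m from the base axis. Payload 5.1 kg.
Tool frame: the origin (TCP) lies midway between the tips of the shut fingers; the grasp point (between the pads) lies 19 mm behind it (bot.tcp_to_grasp is the z of the grasp point in the tool frame, in m); z points along the fingers, y is the line along which they close (so a half turn about z gives the same grasp; the last joint's range is limited). The gripper opens to 85 mm and grips with 20 to 120 N. Pads are 22 mm wide; open, the fingers measure 114 mm over their backs; the gripper's body (76 mm by 85 mm) begins 54 mm behind the grasp point. The pads swing forward as they close: fully open they stand 13 mm farther back than shut.
Start: joints at [66.715, 7.093, 94.555, -0, 78.352, -4.733], TCP at [0.207, 0.616, 0.231] pointing down, gripper open.
Joint ranges: [-149.61, 149.61], [-58.7, 133.49], [1.44, 155.28], [-77.14, 257.14], [18.33, 153.61], [-166.67, 166.67]. Speed limits (degrees/s): [147.25, 147.25, 180, 180, 180, 180].

INTERFACE

Orientations are given as a 3x3 rotation matrix whose columns are the frame's x, y, z axes.
In Python, from rig import bot gives the robot as it stands.
- The arm moves only by the tool carry_out, never from a script. Its argument "plan" is a list of rows, each an object of numbers: "dx", "dy", "dz": the shift along the tool's x, y, z in units of 20 mm (1.0 is 20 mm); "ax", "ay", "az": the turn, a rotation vector about the tool's x, y, z in units of 0.08 rad (1.0 is 0.08 rad). In form: [{"dx": .., "dy": .., "dz": .., "ax": .., "ay": .., "az": ..}, ...]. A call has 1 to 10 rows; each row shifts and turns the commanded pose from where the row before left it, along the tool's axes as they then stand; what a row does not reach is not made up. A row lasts 1/10 s, in which the tool goes at most 50 mm and 8.59 degrees, less where a joint would pass 70% of its speed; a pose out of reach is approached as far as the arm can. A call with a number of a shift or a turn outside -1 to 1 is refused whole. A call with a gripper value outside its range is refused whole. "claw" is the opening, from 0 (shut) to 1 (fully open), set as the call begins (left out, the last holds). The fingers move at their own pace and stop on an object; the grip force is fixed at half the most. Time passes only in rows, so rows that do not move let the fingers close. It gives the time, the measured TCP pose, the force, the opening and the grip force at its end, in the units of the state.
- bot.sense(): the state, without advancing time (a new reading comes with each control period).
- bot.snapshot(name): name is "scene" or "top" or "wrist"; returns the picture (420x560x3 uint8, red, green, blue); there is no depth.
- bot.camera_params(name): a dict with "intrinsics" (3x3 intrinsics, pixels), "R" (3x3) and "t" (3): a world point X has camera coordinates R X + t. Camera axes: x right, y down, z forward; pixel columns grow to the right and rows downward; lengths in m; the calibration is good to about 2 mm. A picture is of the moment at which its call begins: read the wrist's pose just before it. camera_params takes no time and is no camera call; for the wrist camera it gives the pose at the moment of the call.
- bot.hand_in(): hands the job in; it is judged then, once.
The state is a dict: "time": time; "joint_pos": joint angles; "joint_vel": joint speeds; "joint_torque": joint torques, N m; "ee_pos": TCP position; "ee_rot": TCP orientation; "contact_force": force on the tool from outside, world axes, zero at the start; "torque": the same for the moment, N m; "finger_gap": finger opening in m; "grip_force": force on a finger pad.
Only numpy, scipy, OpenCV 4.12 (cv2) and the standard library are available. Lean on these libraries where they do the work, as an engineer would, in place of code of your own. Each camera call takes 0.05 s, during which the arm holds its last target. There are 200 camera calls.

## Working session

There is one attempt and no reset: what is moved stays moved. The work goes in short steps, Python scripts to look and compute and a tool call to move; the robot and the scene stay as the last step left them, time stands still between calls to the robot, and variables do not carry over. Pictures are saved under pics/ and viewed, at most 14 in all, crops included, and the job is handed in when it is done.

Besides the shell and the picture viewer there is one more tool, called after "Call:" in YAML: its name, and indented under it one key for each argument. carry_out: Moves the arm, as the interface text tells. Its arguments: {"type":"object","properties":{"plan":{"type":"array"},"claw":{"type":"number"}},"required":["plan"]}

```bash
ls; mkdir -p pics; python3 - <<'E'
from rig import bot
import cv2
s=bot.sense();print(s['time'],s['ee_pos'],s['ee_rot'],s['finger_gap'],bot.tcp_to_grasp)
for n in ("scene","top"):
    im=bot.snapshot(n);cv2.imwrite(f"pics/{n}0.png",im[:,:,::-1])
    p=bot.camera_params(n);print(n,p)
E
```

```text
pics
0.0 [0.20659441 0.61565834 0.23007154] [[-9.48040980e-01  3.18147217e-01 -8.05885629e-04]
 [ 3.18148193e-01  9.48039141e-01 -1.87483636e-03]
 [ 1.67537149e-04 -2.03381276e-03 -9.99997918e-01]] 0.08543521480089528 -0.0187
scene {'intrinsics': array([[545.8041563 ,   0.        , 269.98720795],
       [  0.        , 545.8041563 , 219.24382194],
       [  0.        ,   0.        ,   1.        ]]), 'R': array([[-0.18211481,  0.98326546,  0.00481938],
       [ 0.79219066,  0.14962493, -0.59164714],
       [-0.58246729, -0.10392984, -0.80618263]]), 't': array([ 0.16038408, -0.35604273,  1.80033772])}
top {'intrinsics': array([[451.37802432,   0.        , 285.72774244],
       [  0.        , 451.37802432, 207.69201599],
       [  0.        ,   0.        ,   1.        ]]), 'R': array([[-4.99400024e-04, -9.99964704e-01, -8.38702628e-03],
       [-9.95518974e-01,  1.29022794e-03, -9.45532037e-02],
       [ 9.45606875e-02,  8.30222392e-03, -9.95484480e-01]]), 't': array([-0.07547965,  0.52710073,  1.1446232 ])}
```

View pics/scene0.png

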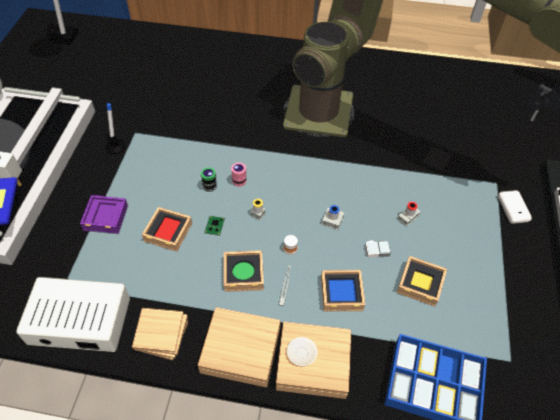

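View pics/top0.png

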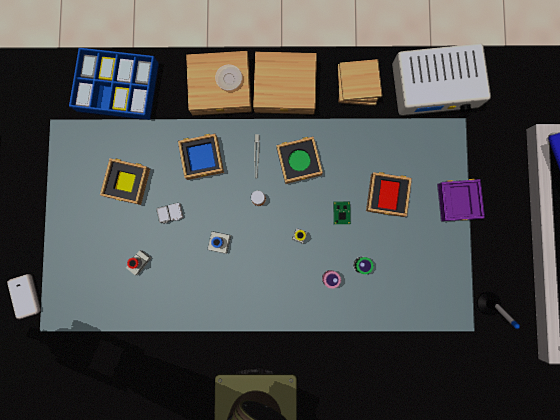

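The scene and top pictures show all the items. In the top picture (u, v):

| Item | Nozzle / lens | Case |
|---|---|---|
| Yellow (small) | (300,236) | (125,181) |
| Blue (large) | (218,242) | (202,157) |
| Red (oblong) | (136,263) | (389,195) |
| Green (lens) | (365,266) | (300,160) |

The jar is at (258,198), the board at (342,212), the pink decoy at (332,280) and the purple case at (461,200).

```bash
cat > h.py <<'E'
import numpy as np, cv2
from rig import bot
def cast(p,uv,z):
    uv=np.atleast_2d(np.asarray(uv,float)); K,R,t=p['intrinsics'],p['R'],p['t']
    c=-R.T@t; d=(R.T@np.linalg.inv(K)@np.c_[uv,np.ones(len(uv))].T).T
    return c+d*((z-c[2])/d[:,2])[:,None]
HUE={'yellow':(22,36),'blue':(100,125),'red':(170,8),'green':(45,80)}
def mask(im,col,s=120,v=60):
    h=cv2.cvtColor(im,cv2.COLOR_RGB2HSV);a,b=HUE[col]
    m=(h[...,0]>=a)&(h[...,0]<=b) if a<b else (h[...,0]>=a)|(h[...,0]<=b)
    return (m&(h[...,1]>s)&(h[...,2]>v)).astype(np.uint8)
def blobs(m,amin=12):
    cs,_=cv2.findContours(m,cv2.RETR_EXTERNAL,cv2.CHAIN_APPROX_NONE)
    return [c for c in cs if cv2.contourArea(c)>=amin]
def rect(p,c,z):
    w=cast(p,c[:,0],z)[:,:2].astype(np.float32); return cv2.minAreaRect(w*1000)
E
python3 - <<'E'
from h import *
for n in ("top","scene"):
    im=cv2.imread(f"pics/{n}0.png")[:,:,::-1].copy();p=bot.camera_params(n)
    for col in HUE:
        for c in blobs(mask(im,col)):
            r=cv2.minAreaRect(c)
            if n=="top" and not(60<r[0][0]<420 and 125<r[0][1]<320):continue
            if n=="scene" and not(130<r[0][0]<460 and 150<r[0][1]<310):continue
            big=cv2.contourArea(c)>150
            for z in ((.012,) if big else (.056,.06)):
                a=rect(p,c,z);print(n,col,np.round(r[0]),"z",z,np.round(a[0],1),np.round(a[1],1),round(a[2],1))
# whole-case outlines: not-mat
im=cv2.imread("pics/top0.png");cv2.imwrite("pics/crop1.png",cv2.resize(im[220:290,110:310],None,fx=4,fy=4,interpolation=cv2.INTER_CUBIC))
E
```

```text
top yellow [300. 235.] z 0.056 [ 455.3 -111.9] [24.8 24.8] 44.9
top yellow [300. 235.] z 0.06 [ 455.2 -111.8] [24.7 24.7] 44.9
top yellow [125. 181.] z 0.012 [598.4 348.6] [44.7 49. ] 77.8
top blue [217. 242.] z 0.056 [438.6  96.7] [26.8 24.6] 45.5
top blue [217. 242.] z 0.06 [438.5  96.1] [26.7 24.5] 45.5
top blue [201. 157.] z 0.012 [664.5 148.5] [64.1 65.6] 11.4
top red [132. 263.] z 0.056 [385.7 306.8] [27.6 24.8] 90.0
top red [132. 263.] z 0.06 [385.8 305.4] [27.5 24.7] 90.0
top red [388. 195.] z 0.012 [ 562.3 -344.8] [50.2 74.2] 80.8
top green [364. 265.] z 0.012 [ 379.3 -278.1] [41.5 41. ] 90.0
top green [342. 212.] z 0.012 [ 515.5 -222.6] [41.7 55.1] 89.9
top green [299. 160.] z 0.012 [ 654.7 -111.5] [55.1 56.1] 18.1
scene yellow [422. 280.] z 0.012 [591.8 344.7] [50.1 44.9] 78.3
scene yellow [258. 202.] z 0.056 [ 454.6 -114.2] [24.4 24.8] 10.7
scene yellow [258. 202.] z 0.06 [ 457.7 -113.5] [24.4 24.7] 10.7
scene blue [342. 290.] z 0.012 [658.1 145.2] [63.6 67.5] 11.1
scene blue [334. 209.] z 0.056 [437.8  95.4] [27.3 21.9] 6.3
scene blue [334. 209.] z 0.06 [440.9  95.4] [27.2 21.8] 6.3
scene red [167. 228.] z 0.012 [ 555.2 -348.9] [50.4 71.5] 81.1
scene red [412. 206.] z 0.056 [386.2 304.7] [25.8 21.8] 2.0
scene red [412. 206.] z 0.06 [389.5 304. ] [25.8 21.7] 2.0
scene green [242. 270.] z 0.012 [ 648.9 -115.9] [51.5 55. ] 10.7
scene green [214. 225.] z 0.012 [ 520.6 -223.8] [56.  40.3] 0.3
scene green [208. 174.] z 0.056 [ 379.6 -275.1] [46.1 37.2] 14.0
scene green [208. 174.] z 0.06 [ 382.9 -273.8] [46.  37.1] 14.0
```

View pics/crop1.png

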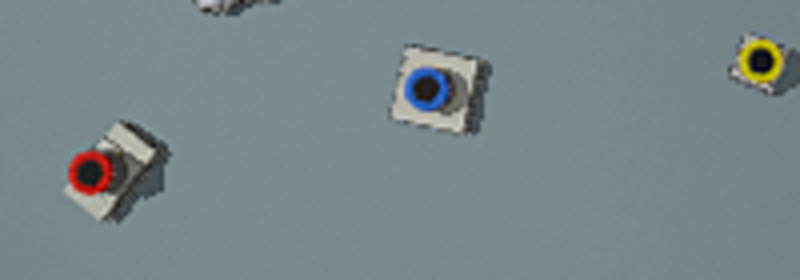

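```bash
cat > go.py <<'E'
import sys, numpy as np
from rig import bot
# usage: go.py x y z yaw(deg of tool x)  [mm] -> turn first, then shifts in the tool axes after the turn
x,y,z,yaw=map(float,sys.argv[1:5]); s=bot.sense(); p=s['ee_pos']; R=s['ee_rot']
cur=np.degrees(np.arctan2(R[1,0],R[0,0])); d=(yaw-cur+180)%360-180
a=np.radians(yaw); X=np.array([np.cos(a),np.sin(a)]); Y=np.array([np.sin(a),-np.cos(a)])
e=np.array([x,y])/1000-p[:2]
print("t",round(s['time'],2),"pos",np.round(p*1000,1),"yaw",round(cur,1),"tilt",np.round(np.degrees(R[:2,2]),2),"j6",round(s['joint_pos'][5],1),"gap",round(s['finger_gap'],4))
print("az %.2f dx %.2f dy %.2f dz %.2f"%(-np.radians(d)/.08,e@X/.02,e@Y/.02,(p[2]-z/1000)/.02))
E
python3 go.py 386 305 160 141.4
```

```text
t 0.1 pos [206.6 615.7 230.2] yaw 161.4 tilt [-0.04 -0.1 ] j6 -4.7 gap 0.0855
az 4.37 dx -16.70 dy -6.54 dz 3.51
```

Call:
carry_out:
  plan:
    - {"az": 0.87,"dz": 0.7}
    - {"az": 0.87,"dz": 0.7}
    - {"az": 0.87,"dz": 0.7}
    - {"az": 0.88,"dz": 0.7}
    - {"az": 0.88,"dz": 0.7}
    - {"dx": -0.98,"dy": -0.38}
    - {"dx": -0.98,"dy": -0.38}
    - {"dx": -0.98,"dy": -0.38}
    - {"dx": -0.98,"dy": -0.38}
    - {"dx": -0.98,"dy": -0.38}
  claw: 0.65

```text
$.plan[0]: bad value
```

Call:
carry_out:
  plan:
    - {"dx": -0.98,"dy": -0.38}
    - {"dx": -0.98,"dy": -0.38}
    - {"dx": -0.98,"dy": -0.38}
    - {"dx": -0.98,"dy": -0.38}
    - {"dx": -0.98,"dy": -0.38}
    - {"dx": -0.98,"dy": -0.38}
    - {"dx": -0.98,"dy": -0.38}
    - {"dx": -0.98,"dy": -0.38}
    - {"dx": -0.98,"dy": -0.38}
    - {"dx": -0.98,"dy": -0.38}

```text
$.plan[0]: bad value
```

Call:
carry_out:
  plan:
    - {"dx": -0.98,"dy": -0.38}
    - {"dx": -0.98,"dy": -0.38}
    - {}
    - {}

```text
$.plan[0]: bad value
```

```bash
python3 - <<'E'
from h import *
im=bot.snapshot("wrist");cv2.imwrite("pics/w1.png",im[:,:,::-1]);p=bot.camera_params("wrist")
print(-p['R'].T@p['t'],p['intrinsics'])
for c in blobs(mask(im,'red'),100):
    print(np.round(cv2.minAreaRect(c)[0]),rect(p,c,.056))
E
python3 go.py 386 305 29 141.4
```

```text
[0.13709335 0.63873301 0.37323379] [[325.9901139    0.         280.71217165]
 [  0.         325.9901139  203.33578651]
 [  0.           0.           1.        ]]
[ 91. 396.] ((389.9653625488281, 306.96954345703125), (31.52260398864746, 19.144973754882812), 89.25700378417969)
t 0.15 pos [206.6 615.8 230.3] yaw 161.4 tilt [-0.04 -0.09] j6 -4.7 gap 0.0855
az 4.37 dx -16.70 dy -6.55 dz 10.07
```

View pics/w1.png

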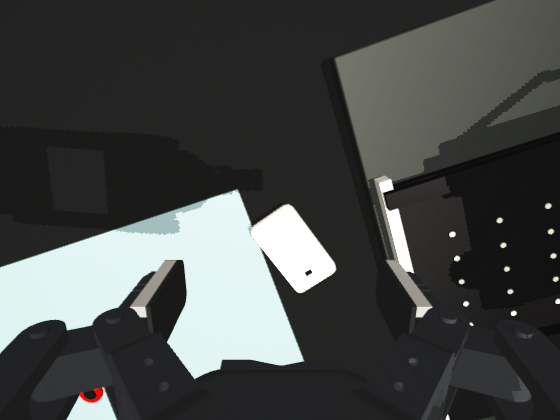

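The moves were refused because each row needs all six keys. The picture shows the start view, with the red ring at (91,396) at the lower left. I'll resend the moves with full rows.

Call:
carry_out:
  plan:
    - {"dx": 0,"dy": 0,"dz": 0.7,"ax": 0,"ay": 0,"az": 0.87}
    - {"dx": 0,"dy": 0,"dz": 0.7,"ax": 0,"ay": 0,"az": 0.87}
    - {"dx": 0,"dy": 0,"dz": 0.7,"ax": 0,"ay": 0,"az": 0.87}
    - {"dx": 0,"dy": 0,"dz": 0.7,"ax": 0,"ay": 0,"az": 0.88}
    - {"dx": 0,"dy": 0,"dz": 0.7,"ax": 0,"ay": 0,"az": 0.88}
    - {"dx": -0.98,"dy": -0.38,"dz": 0,"ax": 0,"ay": 0,"az": 0}
    - {"dx": -0.98,"dy": -0.38,"dz": 0,"ax": 0,"ay": 0,"az": 0}
    - {"dx": -0.98,"dy": -0.38,"dz": 0,"ax": 0,"ay": 0,"az": 0}
    - {"dx": -0.98,"dy": -0.38,"dz": 0,"ax": 0,"ay": 0,"az": 0}
    - {"dx": -0.98,"dy": -0.38,"dz": 0,"ax": 0,"ay": 0,"az": 0}
  claw: 0.65

```text
time: 1.15
ee_pos: [0.2604, 0.5241, 0.1614]
ee_rot: [[-0.782, 0.624, 0.0], [0.624, 0.782, 0.0], [-0.0, 0.0, -1.0]]
contact_force: [0.5, -0.1, -0.2]
finger_gap: 0.0556
grip_force: 0.0
```

Call:
carry_out:
  plan:
    - {"dx": -0.98,"dy": -0.38,"dz": 0,"ax": 0,"ay": 0,"az": 0}
    - {"dx": -0.98,"dy": -0.38,"dz": 0,"ax": 0,"ay": 0,"az": 0}
    - {"dx": -0.98,"dy": -0.38,"dz": 0,"ax": 0,"ay": 0,"az": 0}
    - {"dx": -0.98,"dy": -0.38,"dz": 0,"ax": 0,"ay": 0,"az": 0}
    - {"dx": -0.98,"dy": -0.38,"dz": 0,"ax": 0,"ay": 0,"az": 0}
    - {"dx": -0.98,"dy": -0.38,"dz": 0,"ax": 0,"ay": 0,"az": 0}
    - {"dx": -0.98,"dy": -0.38,"dz": 0,"ax": 0,"ay": 0,"az": 0}
    - {"dx": -0.98,"dy": -0.38,"dz": 0,"ax": 0,"ay": 0,"az": 0}
    - {"dx": -0.98,"dy": -0.38,"dz": 0,"ax": 0,"ay": 0,"az": 0}
    - {"dx": 0,"dy": 0,"dz": 0,"ax": 0,"ay": 0,"az": 0}

```text
time: 2.15
ee_pos: [0.356, 0.3599, 0.1615]
ee_rot: [[-0.78, 0.626, 0.001], [0.626, 0.78, -0.0], [-0.0, 0.0, -1.0]]
contact_force: [0.3, 1.2, -0.6]
finger_gap: 0.0555
grip_force: 0.0
```

```bash
cat > w.py <<'E'
import sys
from h import *
col,name=sys.argv[1:3]; z=float(sys.argv[3])
p=bot.camera_params("wrist");im=bot.snapshot("wrist");cv2.imwrite(f"pics/{name}.png",im[:,:,::-1])
for c in blobs(mask(im,col),100):
    r=rect(p,c,z);print(np.round(cv2.minAreaRect(c)[0]),[np.round(v,1) for v in r])
E
python3 w.py red w2 .056
python3 go.py 386 305 29 141.4
```

```text
[253. 265.] [array([385.5, 305.8]), array([27.1, 29. ]), np.float64(40.5)]
t 2.2 pos [355.5 360.8 161.5] yaw 141.3 tilt [0.01 0.03] j6 -11.9 gap 0.056
az -0.03 dx -2.93 dy -1.23 dz 6.62
```

View pics/w2.png

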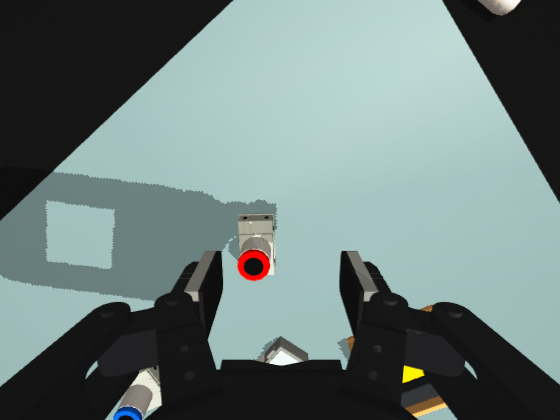

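Red ring is at (253,265), giving (385.5,305.8), which agrees with the top view. The hood's sides run square to the tool.

Call:
carry_out:
  plan:
    - {"dx": -0.98,"dy": -0.42,"dz": 0,"ax": 0,"ay": 0,"az": 0}
    - {"dx": -0.98,"dy": -0.42,"dz": 0,"ax": 0,"ay": 0,"az": 0}
    - {"dx": -0.95,"dy": -0.42,"dz": 0,"ax": 0,"ay": 0,"az": 0}
    - {"dx": 0,"dy": 0,"dz": 0.9,"ax": 0,"ay": 0,"az": 0}
    - {"dx": 0,"dy": 0,"dz": 0.9,"ax": 0,"ay": 0,"az": 0}
    - {"dx": 0,"dy": 0,"dz": 0.9,"ax": 0,"ay": 0,"az": 0}
    - {"dx": 0,"dy": 0,"dz": 0.9,"ax": 0,"ay": 0,"az": 0}
    - {"dx": 0,"dy": 0,"dz": 0,"ax": 0,"ay": 0,"az": 0}
    - {"dx": 0,"dy": 0,"dz": 0,"ax": 0,"ay": 0,"az": 0}

```text
time: 3.1
ee_pos: [0.3845, 0.3062, 0.0894]
ee_rot: [[-0.782, 0.623, -0.0], [0.623, 0.782, -0.0], [0.0, -0.0, -1.0]]
contact_force: [-0.2, 1.0, 0.2]
finger_gap: 0.0556
grip_force: 0.0
```

```bash
python3 go.py 385.5 305.8 27 141.4
```

```text
t 3.1 pos [384.5 306.2  89.4] yaw 141.4 tilt [-0.03 -0.  ] j6 -19.2 gap 0.0556
az 0.01 dx -0.05 dy 0.02 dz 3.12
```

Call:
carry_out:
  plan:
    - {"dx": -0.05,"dy": 0,"dz": 0.78,"ax": 0,"ay": 0,"az": 0}
    - {"dx": 0,"dy": 0,"dz": 0.78,"ax": 0,"ay": 0,"az": 0}
    - {"dx": 0,"dy": 0,"dz": 0.78,"ax": 0,"ay": 0,"az": 0}
    - {"dx": 0,"dy": 0,"dz": 0.78,"ax": 0,"ay": 0,"az": 0}
    - {"dx": 0,"dy": 0,"dz": 0,"ax": 0,"ay": 0,"az": 0}

```text
time: 3.6
ee_pos: [0.3848, 0.3051, 0.0263]
ee_rot: [[-0.782, 0.623, -0.002], [0.623, 0.782, -0.001], [0.001, -0.002, -1.0]]
contact_force: [0.1, -0.6, -0.3]
finger_gap: 0.0555
grip_force: 0.0
```

Call:
carry_out:
  plan:
    - {"dx": 0,"dy": 0,"dz": 0,"ax": 0,"ay": 0,"az": 0}
    - {"dx": 0,"dy": 0,"dz": 0,"ax": 0,"ay": 0,"az": 0}
    - {"dx": 0,"dy": 0,"dz": 0,"ax": 0,"ay": 0,"az": 0}
    - {"dx": 0,"dy": 0,"dz": 0,"ax": 0,"ay": 0,"az": 0}
    - {"dx": 0,"dy": 0,"dz": 0,"ax": 0,"ay": 0,"az": 0}
    - {"dx": 0,"dy": 0,"dz": 0,"ax": 0,"ay": 0,"az": 0}
  claw: 0

```text
time: 4.2
ee_pos: [0.3867, 0.3061, 0.0287]
ee_rot: [[-0.782, 0.624, 0.002], [0.624, 0.782, 0.002], [-0.001, 0.003, -1.0]]
contact_force: [-1.9, -0.9, 6.8]
finger_gap: 0.0261
grip_force: 59.2
```

```bash
python3 go.py 558.7 -346.8 135 171
```

```text
t 4.2 pos [386.7 306.1  28.7] yaw 141.4 tilt [0.13 0.09] j6 -19.3 gap 0.0261
az -6.45 dx -13.60 dy -30.90 dz -5.31
```

Call:
carry_out:
  plan:
    - {"dx": 0,"dy": 0,"dz": -0.3,"ax": 0,"ay": 0,"az": 0}
    - {"dx": 0,"dy": 0,"dz": -0.8,"ax": 0,"ay": 0,"az": 0}
    - {"dx": 0,"dy": 0,"dz": -0.9,"ax": 0,"ay": 0,"az": 0}
    - {"dx": 0,"dy": 0,"dz": -0.9,"ax": 0,"ay": 0,"az": -0.9}
    - {"dx": 0,"dy": 0,"dz": -0.9,"ax": 0,"ay": 0,"az": -0.9}
    - {"dx": 0,"dy": 0,"dz": -0.9,"ax": 0,"ay": 0,"az": -0.9}
    - {"dx": 0,"dy": 0,"dz": -0.6,"ax": 0,"ay": 0,"az": -0.9}
    - {"dx": 0,"dy": 0,"dz": 0,"ax": 0,"ay": 0,"az": -0.95}
    - {"dx": 0,"dy": 0,"dz": 0,"ax": 0,"ay": 0,"az": -0.95}
    - {"dx": 0,"dy": 0,"dz": 0,"ax": 0,"ay": 0,"az": -0.95}

```text
time: 5.2
ee_pos: [0.3854, 0.3052, 0.1331]
ee_rot: [[-0.988, 0.154, 0.0], [0.154, 0.988, 0.0], [-0.0, 0.0, -1.0]]
contact_force: [0.0, 0.9, -1.7]
finger_gap: 0.0262
grip_force: 59.0
```

Call:
carry_out:
  plan:
    - {"dx": -0.2,"dy": -0.5,"dz": 0,"ax": 0,"ay": 0,"az": 0}
    - {"dx": -0.4,"dy": -0.97,"dz": 0,"ax": 0,"ay": 0,"az": 0}
    - {"dx": -0.43,"dy": -0.97,"dz": 0,"ax": 0,"ay": 0,"az": 0}
    - {"dx": -0.43,"dy": -0.97,"dz": 0,"ax": 0,"ay": 0,"az": 0}
    - {"dx": -0.43,"dy": -0.97,"dz": 0,"ax": 0,"ay": 0,"az": 0}
    - {"dx": -0.43,"dy": -0.97,"dz": 0,"ax": 0,"ay": 0,"az": 0}
    - {"dx": -0.43,"dy": -0.97,"dz": 0,"ax": 0,"ay": 0,"az": 0}
    - {"dx": -0.43,"dy": -0.97,"dz": 0,"ax": 0,"ay": 0,"az": 0}
    - {"dx": -0.43,"dy": -0.97,"dz": 0,"ax": 0,"ay": 0,"az": 0}
    - {"dx": -0.43,"dy": -0.97,"dz": 0,"ax": 0,"ay": 0,"az": 0}

```text
time: 6.2
ee_pos: [0.4362, 0.1088, 0.1329]
ee_rot: [[-0.987, 0.159, -0.0], [0.159, 0.987, -0.0], [0.0, -0.0, -1.0]]
contact_force: [0.7, -0.5, -1.0]
finger_gap: 0.0265
grip_force: 59.1
```

Call:
carry_out:
  plan:
    - {"dx": -0.43,"dy": -0.97,"dz": 0,"ax": 0,"ay": 0,"az": 0}
    - {"dx": -0.43,"dy": -0.97,"dz": 0,"ax": 0,"ay": 0,"az": 0}
    - {"dx": -0.43,"dy": -0.97,"dz": 0,"ax": 0,"ay": 0,"az": 0}
    - {"dx": -0.43,"dy": -0.97,"dz": 0,"ax": 0,"ay": 0,"az": 0}
    - {"dx": -0.43,"dy": -0.97,"dz": 0,"ax": 0,"ay": 0,"az": 0}
    - {"dx": -0.43,"dy": -0.97,"dz": 0,"ax": 0,"ay": 0,"az": 0}
    - {"dx": -0.43,"dy": -0.97,"dz": 0,"ax": 0,"ay": 0,"az": 0}
    - {"dx": -0.43,"dy": -0.97,"dz": 0,"ax": 0,"ay": 0,"az": 0}
    - {"dx": -0.43,"dy": -0.97,"dz": 0,"ax": 0,"ay": 0,"az": 0}
    - {"dx": -0.43,"dy": -0.97,"dz": 0,"ax": 0,"ay": 0,"az": 0}

```text
time: 7.2
ee_pos: [0.4905, -0.0962, 0.1329]
ee_rot: [[-0.987, 0.159, -0.0], [0.159, 0.987, -0.0], [0.0, -0.0, -1.0]]
contact_force: [-0.5, -0.2, -0.9]
finger_gap: 0.0266
grip_force: 59.1
```

```bash
python3 w.py red w3 .012;python3 go.py 558.7 -346.8 110 171
```

```text
[ 26. 311.] [array([ 563.9, -351.3]), array([42.2, 68.8]), np.float64(81.0)]
[281. 290.] [array([ 580. , -111.3]), array([60.7, 67.2]), np.float64(79.2)]
[141.  33.] [array([ 353.7, -179.3]), array([16.5, 39. ]), np.float64(57.0)]
[92. 27.] [array([ 343.5, -210.4]), array([66.9, 35.3]), np.float64(80.9)]
t 7.25 pos [491.3 -98.6 133.2] yaw 170.8 tilt [ 0.04 -0.14] j6 -98.2 gap 0.0265
az -0.05 dx -5.27 dy -11.73 dz 1.16
```

Call:
carry_out:
  plan:
    - {"dx": -0.44,"dy": -0.98,"dz": 0,"ax": 0,"ay": 0,"az": 0}
    - {"dx": -0.44,"dy": -0.98,"dz": 0,"ax": 0,"ay": 0,"az": 0}
    - {"dx": -0.44,"dy": -0.98,"dz": 0,"ax": 0,"ay": 0,"az": 0}
    - {"dx": -0.44,"dy": -0.98,"dz": 0,"ax": 0,"ay": 0,"az": 0}
    - {"dx": -0.44,"dy": -0.98,"dz": 0,"ax": 0,"ay": 0,"az": 0}
    - {"dx": -0.44,"dy": -0.98,"dz": 0,"ax": 0,"ay": 0,"az": 0}
    - {"dx": -0.44,"dy": -0.98,"dz": 0,"ax": 0,"ay": 0,"az": 0}
    - {"dx": -0.44,"dy": -0.98,"dz": 0,"ax": 0,"ay": 0,"az": 0}
    - {"dx": -0.44,"dy": -0.98,"dz": 0,"ax": 0,"ay": 0,"az": 0}
    - {"dx": -0.44,"dy": -0.98,"dz": 0,"ax": 0,"ay": 0,"az": 0}

```text
time: 8.25
ee_pos: [0.5472, -0.3037, 0.1328]
ee_rot: [[-0.988, 0.157, -0.0], [0.157, 0.988, 0.0], [0.0, 0.0, -1.0]]
contact_force: [-0.1, 0.6, -0.4]
finger_gap: 0.0265
grip_force: 59.3
```

```bash
python3 w.py red w4 .012;python3 go.py 558.7 -346.8 42 171
```

```text
[281. 290.] [array([ 636.6, -318.6]), array([60.7, 67.2]), np.float64(79.3)]
[234. 220.] [array([ 562.9, -346.6]), array([50.3, 72. ]), np.float64(81.0)]
t 8.3 pos [ 547.8 -306.7  133.1] yaw 170.9 tilt [ 0.06 -0.15] j6 -114.9 gap 0.0265
az -0.03 dx -0.85 dy -1.90 dz 4.56
```

View pics/w4.png

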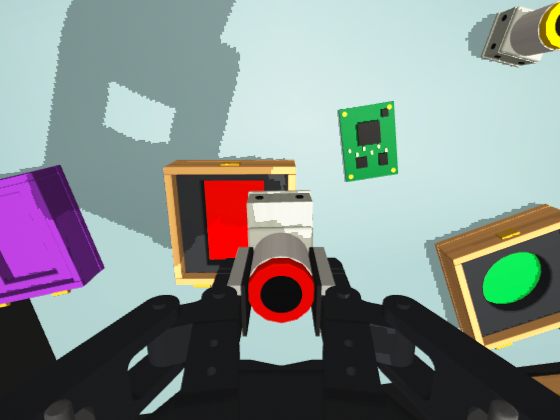

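Case bottom is at (234,220), giving (562.9,-346.6) against (562.3,-344.8) from the top view. The hood hangs square to the tool and parallel to the cut-out.

```bash
python3 go.py 562 -346 43 170.9
```

```text
t 8.3 pos [ 547.8 -306.7  133.1] yaw 170.9 tilt [ 0.06 -0.15] j6 -114.9 gap 0.0265
az -0.01 dx -1.01 dy -1.83 dz 4.51
```

Call:
carry_out:
  plan:
    - {"dx": -0.5,"dy": -0.91,"dz": 0,"ax": 0,"ay": 0,"az": 0}
    - {"dx": -0.51,"dy": -0.91,"dz": 0,"ax": 0,"ay": 0,"az": 0}
    - {"dx": 0,"dy": 0,"dz": 0.8,"ax": 0,"ay": 0,"az": 0}
    - {"dx": 0,"dy": 0,"dz": 0.8,"ax": 0,"ay": 0,"az": 0}
    - {"dx": 0,"dy": 0,"dz": 0.8,"ax": 0,"ay": 0,"az": 0}
    - {"dx": 0,"dy": 0,"dz": 0,"ax": 0,"ay": 0,"az": 0}
    - {"dx": 0,"dy": 0,"dz": 0,"ax": 0,"ay": 0,"az": 0}

```text
time: 9.0
ee_pos: [0.5606, -0.3401, 0.0835]
ee_rot: [[-0.988, 0.156, -0.002], [0.156, 0.988, 0.002], [0.002, 0.001, -1.0]]
contact_force: [0.1, 0.2, -0.1]
finger_gap: 0.0261
grip_force: 59.4
```

```bash
python3 go.py 562 -346 41.2 170.9
```

```text
t 9.0 pos [ 560.6 -340.1   83.5] yaw 171.0 tilt [-0.12  0.09] j6 -117.0 gap 0.0261
az 0.03 dx -0.11 dy -0.28 dz 2.11
```

Call:
carry_out:
  plan:
    - {"dx": -0.11,"dy": -0.28,"dz": 0,"ax": 0,"ay": 0,"az": 0}
    - {"dx": 0,"dy": 0,"dz": 0.6,"ax": 0,"ay": 0,"az": 0}
    - {"dx": 0,"dy": 0,"dz": 0.6,"ax": 0,"ay": 0,"az": 0}
    - {"dx": 0,"dy": 0,"dz": 0.5,"ax": 0,"ay": 0,"az": 0}
    - {"dx": 0,"dy": 0,"dz": 0.2,"ax": 0,"ay": 0,"az": 0}
    - {"dx": 0,"dy": 0,"dz": 0.15,"ax": 0,"ay": 0,"az": 0}
    - {"dx": 0,"dy": 0,"dz": 0,"ax": 0,"ay": 0,"az": 0}
    - {"dx": 0,"dy": 0,"dz": 0,"ax": 0,"ay": 0,"az": 0}

```text
time: 9.8
ee_pos: [0.5629, -0.3473, 0.0443]
ee_rot: [[-0.988, 0.157, 0.001], [0.157, 0.988, -0.0], [-0.001, -0.0, -1.0]]
contact_force: [-0.3, -0.2, -0.9]
finger_gap: 0.0263
grip_force: 59.3
```

```bash
python3 go.py 562 -346 40.7 170.9; python3 -c "
from rig import bot;print(bot.sense()['contact_force'])"
```

```text
t 9.8 pos [ 562.9 -347.3   44.3] yaw 171.0 tilt [ 0.03 -0.02] j6 -117.3 gap 0.0263
az 0.02 dx 0.06 dy 0.06 dz 0.18
[-0.30481351 -0.1866343  -0.92703295]
```

Call:
carry_out:
  plan:
    - {"dx": 0,"dy": 0,"dz": 0.1,"ax": 0,"ay": 0,"az": 0}
    - {"dx": 0,"dy": 0,"dz": 0.05,"ax": 0,"ay": 0,"az": 0}
    - {"dx": 0,"dy": 0,"dz": 0.05,"ax": 0,"ay": 0,"az": 0}
    - {"dx": 0,"dy": 0,"dz": 0,"ax": 0,"ay": 0,"az": 0}
    - {"dx": 0,"dy": 0,"dz": 0,"ax": 0,"ay": 0,"az": 0}

```text
time: 10.3
ee_pos: [0.5628, -0.3473, 0.0408]
ee_rot: [[-0.988, 0.157, 0.0], [0.157, 0.988, -0.0], [-0.0, -0.0, -1.0]]
contact_force: [-2.6, 0.9, 5.7]
finger_gap: 0.0264
grip_force: 60.0
```

Call:
carry_out:
  plan:
    - {"dx": 0,"dy": 0,"dz": 0,"ax": 0,"ay": 0,"az": 0}
    - {"dx": 0,"dy": 0,"dz": 0,"ax": 0,"ay": 0,"az": 0}
    - {"dx": 0,"dy": 0,"dz": 0,"ax": 0,"ay": 0,"az": 0}
    - {"dx": 0,"dy": 0,"dz": 0,"ax": 0,"ay": 0,"az": 0}
    - {"dx": 0,"dy": 0,"dz": -0.5,"ax": 0,"ay": 0,"az": 0}
    - {"dx": 0,"dy": 0,"dz": -0.9,"ax": 0,"ay": 0,"az": 0}
    - {"dx": 0,"dy": 0,"dz": -0.9,"ax": 0,"ay": 0,"az": 0}
    - {"dx": 0,"dy": 0,"dz": -0.9,"ax": 0,"ay": 0,"az": 0}
    - {"dx": 0,"dy": 0,"dz": -0.9,"ax": 0,"ay": 0,"az": 0}
    - {"dx": 0,"dy": 0,"dz": -0.9,"ax": 0,"ay": 0,"az": 0}
  claw: 0.65

```text
time: 11.3
ee_pos: [0.5629, -0.3473, 0.1424]
ee_rot: [[-0.988, 0.157, 0.001], [0.157, 0.988, -0.001], [-0.001, -0.001, -1.0]]
contact_force: [1.4, 0.5, 0.3]
finger_gap: 0.0551
grip_force: 0.0
```

```bash
python3 - <<'E'
from h import *
for n in ("top","scene"):
    im=cv2.imread(f"pics/{n}0.png")[:,:,::-1].copy();p=bot.camera_params(n)
    for c in blobs(mask(im,'green')):
        r=rect(p,c,.06)
        if 330<r[0][0]<430: print(n,r)
E
python3 w.py green w5 .06
python3 go.py 381 -272 140 170.9
```

```text
top ((380.7896423339844, -270.2115783691406), (39.76778793334961, 39.359249114990234), 89.97813415527344)
scene ((382.90081787109375, -273.84979248046875), (45.9562873840332, 37.06053161621094), 13.964734077453613)
[543. 250.] [array([ 627.6, -157.9]), array([42.5, 23.8]), np.float64(4.9)]
[418. 112.] [array([ 510.4, -248.3]), array([47.7, 35.2]), np.float64(0.2)]
t 11.35 pos [ 564.5 -348.5  146.2] yaw 171.0 tilt [ 0.33 -0.24] j6 -117.3 gap 0.0555
az 0.02 dx 9.67 dy 2.32 dz 0.31
```

View pics/w5.png

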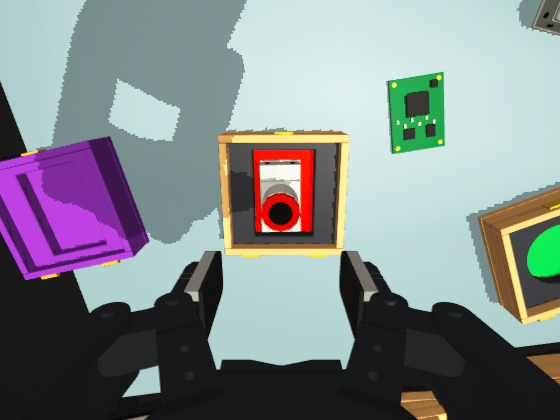

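The oblong nozzle sits centred and square in the red cut-out (ring at (280,212), bottom spanning 253–313 by 150–233). Next is the lens.

Call:
carry_out:
  plan:
    - {"dx": 0.97,"dy": 0.23,"dz": 0,"ax": 0,"ay": 0,"az": 0}
    - {"dx": 0.97,"dy": 0.23,"dz": 0,"ax": 0,"ay": 0,"az": 0}
    - {"dx": 0.97,"dy": 0.23,"dz": 0,"ax": 0,"ay": 0,"az": 0}
    - {"dx": 0.97,"dy": 0.23,"dz": 0,"ax": 0,"ay": 0,"az": 0}
    - {"dx": 0.97,"dy": 0.23,"dz": 0,"ax": 0,"ay": 0,"az": 0}
    - {"dx": 0.97,"dy": 0.23,"dz": 0,"ax": 0,"ay": 0,"az": 0}
    - {"dx": 0.97,"dy": 0.23,"dz": 0,"ax": 0,"ay": 0,"az": 0}
    - {"dx": 0.97,"dy": 0.23,"dz": 0,"ax": 0,"ay": 0,"az": 0}
    - {"dx": 0,"dy": 0,"dz": 0,"ax": 0,"ay": 0,"az": 0}
    - {"dx": 0,"dy": 0,"dz": 0,"ax": 0,"ay": 0,"az": 0}
  claw: 0.75

```text
time: 12.35
ee_pos: [0.4155, -0.2867, 0.1404]
ee_rot: [[-0.988, 0.157, 0.001], [0.157, 0.988, -0.001], [-0.001, -0.001, -1.0]]
contact_force: [0.1, -0.2, -0.2]
finger_gap: 0.0641
grip_force: 0.0
```

```bash
python3 w.py green w6 .06
python3 go.py 381 -271 90 170.9
```

```text
[344. 281.] [array([ 480.1, -248.1]), array([12.4, 48.7]), np.float64(87.5)]
[292. 158.] [array([ 379. , -274.2]), array([42. , 42.1]), np.float64(53.8)]
t 12.4 pos [ 415.8 -286.9  140.4] yaw 171.0 tilt [ 0.06 -0.04] j6 -121.7 gap 0.0641
az 0.02 dx 1.84 dy 0.51 dz 2.52
```

```bash
python3 go.py 379.5 -273.5 31 171
```

```text
t 12.4 pos [ 415.8 -286.9  140.4] yaw 171.0 tilt [ 0.06 -0.04] j6 -121.7 gap 0.0641
az -0.00 dx 1.90 dy 0.38 dz 5.47
```

Call:
carry_out:
  plan:
    - {"dx": 0.63,"dy": 0.12,"dz": 0,"ax": 0,"ay": 0,"az": 0}
    - {"dx": 0.63,"dy": 0.13,"dz": 0,"ax": 0,"ay": 0,"az": 0}
    - {"dx": 0.63,"dy": 0.13,"dz": 0,"ax": 0,"ay": 0,"az": 0}
    - {"dx": 0,"dy": 0,"dz": 0.8,"ax": 0,"ay": 0,"az": 0}
    - {"dx": 0,"dy": 0,"dz": 0.8,"ax": 0,"ay": 0,"az": 0}
    - {"dx": 0,"dy": 0,"dz": 0.8,"ax": 0,"ay": 0,"az": 0}
    - {"dx": 0,"dy": 0,"dz": 0,"ax": 0,"ay": 0,"az": 0}
    - {"dx": 0,"dy": 0,"dz": 0,"ax": 0,"ay": 0,"az": 0}

```text
time: 13.2
ee_pos: [0.3789, -0.273, 0.092]
ee_rot: [[-0.988, 0.157, -0.001], [0.157, 0.988, 0.0], [0.001, 0.0, -1.0]]
contact_force: [-0.1, -0.0, 0.2]
finger_gap: 0.0644
grip_force: 0.0
```

```bash
python3 go.py 379.5 -273.5 31 171
```

```text
t 13.2 pos [ 378.9 -273.    92. ] yaw 171.0 tilt [-0.03  0.03] j6 -123.3 gap 0.0644
az -0.00 dx -0.03 dy -0.02 dz 3.05
```

Call:
carry_out:
  plan:
    - {"dx": 0,"dy": 0,"dz": 0.8,"ax": 0,"ay": 0,"az": 0}
    - {"dx": 0,"dy": 0,"dz": 0.8,"ax": 0,"ay": 0,"az": 0}
    - {"dx": 0,"dy": 0,"dz": 0.8,"ax": 0,"ay": 0,"az": 0}
    - {"dx": 0,"dy": 0,"dz": 0.65,"ax": 0,"ay": 0,"az": 0}
    - {"dx": 0,"dy": 0,"dz": 0,"ax": 0,"ay": 0,"az": 0}
    - {"dx": 0,"dy": 0,"dz": 0,"ax": 0,"ay": 0,"az": 0}

```text
time: 13.8
ee_pos: [0.3793, -0.2733, 0.0315]
ee_rot: [[-0.988, 0.157, 0.0], [0.157, 0.988, -0.0], [-0.0, -0.0, -1.0]]
contact_force: [0.4, -0.2, -0.2]
finger_gap: 0.0638
grip_force: 0.0
```

Call:
carry_out:
  plan:
    - {"dx": 0,"dy": 0,"dz": 0,"ax": 0,"ay": 0,"az": 0}
    - {"dx": 0,"dy": 0,"dz": 0,"ax": 0,"ay": 0,"az": 0}
    - {"dx": 0,"dy": 0,"dz": 0,"ax": 0,"ay": 0,"az": 0}
    - {"dx": 0,"dy": 0,"dz": 0,"ax": 0,"ay": 0,"az": 0}
    - {"dx": 0,"dy": 0,"dz": 0,"ax": 0,"ay": 0,"az": 0}
    - {"dx": 0,"dy": 0,"dz": 0,"ax": 0,"ay": 0,"az": 0}
  claw: 0

```text
time: 14.4
ee_pos: [0.3799, -0.2738, 0.0324]
ee_rot: [[-0.988, 0.157, 0.002], [0.157, 0.988, -0.001], [-0.002, -0.001, -1.0]]
contact_force: [0.1, 1.2, 6.2]
finger_gap: 0.0402
grip_force: 60.9
```

```bash
python3 go.py 653 -113 140 171
```

```text
t 14.4 pos [ 379.9 -273.8   32.4] yaw 171.0 tilt [ 0.11 -0.09] j6 -123.3 gap 0.0402
az -0.00 dx -12.23 dy 10.07 dz -5.38
```

Call:
carry_out:
  plan:
    - {"dx": 0,"dy": 0,"dz": -0.3,"ax": 0,"ay": 0,"az": 0}
    - {"dx": 0,"dy": 0,"dz": -0.8,"ax": 0,"ay": 0,"az": 0}
    - {"dx": 0,"dy": 0,"dz": -0.9,"ax": 0,"ay": 0,"az": 0}
    - {"dx": 0,"dy": 0,"dz": -0.9,"ax": 0,"ay": 0,"az": 0}
    - {"dx": 0,"dy": 0,"dz": -0.9,"ax": 0,"ay": 0,"az": 0}
    - {"dx": 0,"dy": 0,"dz": -0.9,"ax": 0,"ay": 0,"az": 0}
    - {"dx": 0,"dy": 0,"dz": -0.6,"ax": 0,"ay": 0,"az": 0}
    - {"dx": -0.5,"dy": 0.4,"dz": 0,"ax": 0,"ay": 0,"az": 0}
    - {"dx": -0.9,"dy": 0.75,"dz": 0,"ax": 0,"ay": 0,"az": 0}
    - {"dx": -0.9,"dy": 0.75,"dz": 0,"ax": 0,"ay": 0,"az": 0}

```text
time: 15.4
ee_pos: [0.4308, -0.2417, 0.1358]
ee_rot: [[-0.987, 0.158, -0.001], [0.158, 0.987, 0.001], [0.001, 0.001, -1.0]]
contact_force: [1.0, -0.2, -1.4]
finger_gap: 0.0407
grip_force: 60.8
```

Call:
carry_out:
  plan:
    - {"dx": -0.9,"dy": 0.75,"dz": 0,"ax": 0,"ay": 0,"az": 0}
    - {"dx": -0.9,"dy": 0.75,"dz": 0,"ax": 0,"ay": 0,"az": 0}
    - {"dx": -0.9,"dy": 0.75,"dz": 0,"ax": 0,"ay": 0,"az": 0}
    - {"dx": -0.9,"dy": 0.75,"dz": 0,"ax": 0,"ay": 0,"az": 0}
    - {"dx": -0.9,"dy": 0.75,"dz": 0,"ax": 0,"ay": 0,"az": 0}
    - {"dx": -0.9,"dy": 0.75,"dz": 0,"ax": 0,"ay": 0,"az": 0}
    - {"dx": -0.9,"dy": 0.75,"dz": 0,"ax": 0,"ay": 0,"az": 0}
    - {"dx": -0.9,"dy": 0.75,"dz": 0,"ax": 0,"ay": 0,"az": 0}
    - {"dx": -0.9,"dy": 0.75,"dz": 0,"ax": 0,"ay": 0,"az": 0}
    - {"dx": 0,"dy": 0,"dz": 0,"ax": 0,"ay": 0,"az": 0}

```text
time: 16.4
ee_pos: [0.613, -0.1325, 0.1353]
ee_rot: [[-0.988, 0.154, -0.001], [0.154, 0.988, 0.001], [0.001, 0.001, -1.0]]
contact_force: [0.1, -0.3, -2.6]
finger_gap: 0.0405
grip_force: 60.9
```

```bash
python3 w.py green w7 .012;python3 go.py 654 -112 90 171
```

```text
[281. 288.] [array([ 702.8, -147.2]), array([ 94.7, 104. ]), np.float64(81.1)]
[327. 226.] [array([647. , -97.4]), array([47.2, 23.8]), np.float64(17.5)]
[147.  92.] [array([ 516.3, -222.2]), array([58.1, 43. ]), np.float64(0.2)]
t 16.45 pos [ 611.8 -133.2  135.2] yaw 171.1 tilt [-0.14  0.04] j6 -98.3 gap 0.0407
az 0.02 dx -1.92 dy 1.38 dz 2.26
```

View pics/w7.png

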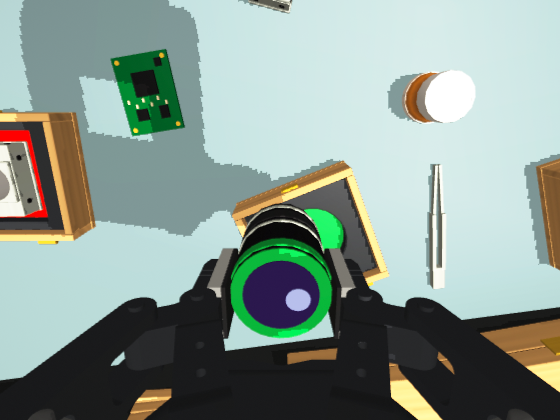

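The lens hangs over the lens case. The rim corners are at about (234,214), (346,163) and (386,273), so I'll check the centre from the rim diagonal.

```bash
python3 - <<'E'
from h import *
p=bot.camera_params("wrist")
w=cast(p,[(234,214),(346,163),(386,273)],.034)*1000
print(w.round(1),np.linalg.norm(np.diff(w,axis=0),axis=1),(w[0]+w[2])/2)
E
```

```text
[[ 615.  -172.    34. ]
 [ 588.2  -80.6   34. ]
 [ 685.6  -56.6   34. ]] [ 95.221456   100.32072877] [ 650.28497173 -114.33314432   34.        ]
```

```bash
python3 go.py 653 -112.5 90 171
```

```text
t 16.45 pos [ 611.8 -133.2  135.2] yaw 171.1 tilt [-0.14  0.04] j6 -98.3 gap 0.0407
az 0.02 dx -1.87 dy 1.35 dz 2.26
```

Call:
carry_out:
  plan:
    - {"dx": -0.6,"dy": 0.45,"dz": 0,"ax": 0,"ay": 0,"az": 0}
    - {"dx": -0.6,"dy": 0.45,"dz": 0,"ax": 0,"ay": 0,"az": 0}
    - {"dx": -0.6,"dy": 0.45,"dz": 0,"ax": 0,"ay": 0,"az": 0}
    - {"dx": 0,"dy": 0,"dz": 0.7,"ax": 0,"ay": 0,"az": 0}
    - {"dx": 0,"dy": 0,"dz": 0.8,"ax": 0,"ay": 0,"az": 0}
    - {"dx": 0,"dy": 0,"dz": 0.7,"ax": 0,"ay": 0,"az": 0}
    - {"dx": 0,"dy": 0,"dz": 0,"ax": 0,"ay": 0,"az": 0}
    - {"dx": 0,"dy": 0,"dz": 0,"ax": 0,"ay": 0,"az": 0}

```text
time: 17.25
ee_pos: [0.6503, -0.1139, 0.0915]
ee_rot: [[-0.988, 0.157, -0.002], [0.157, 0.988, 0.001], [0.002, 0.0, -1.0]]
contact_force: [-0.1, 0.4, -0.6]
finger_gap: 0.0401
grip_force: 60.8
```

```bash
python3 go.py 653 -112.5 44 171
```

```text
t 17.25 pos [ 650.3 -113.9   91.5] yaw 171.0 tilt [-0.13  0.03] j6 -95.5 gap 0.0401
az -0.01 dx -0.12 dy 0.09 dz 2.38
```

Call:
carry_out:
  plan:
    - {"dx": -0.1,"dy": 0.08,"dz": 0.6,"ax": 0,"ay": 0,"az": 0}
    - {"dx": 0,"dy": 0,"dz": 0.6,"ax": 0,"ay": 0,"az": 0}
    - {"dx": 0,"dy": 0,"dz": 0.5,"ax": 0,"ay": 0,"az": 0}
    - {"dx": 0,"dy": 0,"dz": 0.3,"ax": 0,"ay": 0,"az": 0}
    - {"dx": 0,"dy": 0,"dz": 0.15,"ax": 0,"ay": 0,"az": 0}
    - {"dx": 0,"dy": 0,"dz": 0,"ax": 0,"ay": 0,"az": 0}
    - {"dx": 0,"dy": 0,"dz": 0,"ax": 0,"ay": 0,"az": 0}

```text
time: 17.95
ee_pos: [0.6539, -0.1126, 0.0503]
ee_rot: [[-0.988, 0.157, 0.001], [0.157, 0.988, -0.0], [-0.001, -0.0, -1.0]]
contact_force: [0.5, -0.2, -1.8]
finger_gap: 0.0406
grip_force: 60.8
```

Call:
carry_out:
  plan:
    - {"dx": 0,"dy": 0,"dz": 0.12,"ax": 0,"ay": 0,"az": 0}
    - {"dx": 0,"dy": 0,"dz": 0.1,"ax": 0,"ay": 0,"az": 0}
    - {"dx": 0,"dy": 0,"dz": 0.06,"ax": 0,"ay": 0,"az": 0}
    - {"dx": 0,"dy": 0,"dz": 0.04,"ax": 0,"ay": 0,"az": 0}
    - {"dx": 0,"dy": 0,"dz": 0,"ax": 0,"ay": 0,"az": 0}
    - {"dx": 0,"dy": 0,"dz": 0,"ax": 0,"ay": 0,"az": 0}

```text
time: 18.55
ee_pos: [0.6538, -0.1125, 0.0445]
ee_rot: [[-0.988, 0.157, 0.0], [0.157, 0.988, -0.0], [-0.0, -0.0, -1.0]]
contact_force: [-3.7, 1.6, 5.7]
finger_gap: 0.0404
grip_force: 61.5
```

Call:
carry_out:
  plan:
    - {"dx": 0,"dy": 0,"dz": 0,"ax": 0,"ay": 0,"az": 0}
    - {"dx": 0,"dy": 0,"dz": 0,"ax": 0,"ay": 0,"az": 0}
    - {"dx": 0,"dy": 0,"dz": 0,"ax": 0,"ay": 0,"az": 0}
    - {"dx": 0,"dy": 0,"dz": 0,"ax": 0,"ay": 0,"az": 0}
    - {"dx": 0,"dy": 0,"dz": -0.5,"ax": 0,"ay": 0,"az": 0}
    - {"dx": 0,"dy": 0,"dz": -0.9,"ax": 0,"ay": 0,"az": 0}
    - {"dx": 0,"dy": 0,"dz": -0.9,"ax": 0,"ay": 0,"az": 0}
    - {"dx": 0,"dy": 0,"dz": -0.9,"ax": 0,"ay": 0,"az": 0.8}
    - {"dx": 0,"dy": 0,"dz": -0.9,"ax": 0,"ay": 0,"az": 0.8}
    - {"dx": 0,"dy": 0,"dz": -0.9,"ax": 0,"ay": 0,"az": 0.8}
  claw: 0.65

```text
time: 19.55
ee_pos: [0.6543, -0.1127, 0.147]
ee_rot: [[-0.939, 0.345, 0.003], [0.345, 0.939, -0.001], [-0.003, 0.0, -1.0]]
contact_force: [-0.6, 0.1, 0.1]
finger_gap: 0.0555
grip_force: 0.0
```

```bash
python3 go.py 455 -113 145 160; python3 - <<'E'
from h import *
p=bot.camera_params("wrist");im=bot.snapshot("wrist");cv2.imwrite("pics/w8.png",im[:,:,::-1])
for z in (.072,.012):
  for c in blobs(mask(im,'green'),300):print(z,rect(p,c,z))
E
```

```text
t 19.55 pos [ 654.3 -112.7  147. ] yaw 159.8 tilt [ 0.18 -0.04] j6 -84.2 gap 0.0555
az -0.04 dx 9.36 dy -3.42 dz 0.10
0.072 ((645.5205078125, -110.41267395019531), (45.076026916503906, 58.03416061401367), 69.86917877197266)
0.072 ((532.35595703125, -192.48434448242188), (45.69603729248047, 33.905731201171875), 0.11415029317140579)
0.012 ((662.2210693359375, -116.63259887695312), (57.50326156616211, 74.03385925292969), 69.86968231201172)
0.012 ((517.857666015625, -221.33108520507812), (58.29426956176758, 43.25337219238281), 0.1141146644949913)
```

Heading to the small nozzle; I'll check the lens placement in the final top view.

Call:
carry_out:
  plan:
    - {"dx": 0.94,"dy": -0.34,"dz": 0,"ax": 0,"ay": 0,"az": 0}
    - {"dx": 0.94,"dy": -0.34,"dz": 0,"ax": 0,"ay": 0,"az": 0}
    - {"dx": 0.94,"dy": -0.34,"dz": 0,"ax": 0,"ay": 0,"az": 0}
    - {"dx": 0.94,"dy": -0.34,"dz": 0,"ax": 0,"ay": 0,"az": 0}
    - {"dx": 0.94,"dy": -0.34,"dz": 0,"ax": 0,"ay": 0,"az": 0}
    - {"dx": 0.94,"dy": -0.34,"dz": 0,"ax": 0,"ay": 0,"az": 0}
    - {"dx": 0.94,"dy": -0.34,"dz": 0,"ax": 0,"ay": 0,"az": 0}
    - {"dx": 0.94,"dy": -0.34,"dz": 0,"ax": 0,"ay": 0,"az": 0}
    - {"dx": 0,"dy": 0,"dz": 0,"ax": 0,"ay": 0,"az": 0}
    - {"dx": 0,"dy": 0,"dz": 0,"ax": 0,"ay": 0,"az": 0}

```text
time: 20.6
ee_pos: [0.4943, -0.1124, 0.1448]
ee_rot: [[-0.94, 0.342, 0.003], [0.342, 0.94, -0.001], [-0.003, 0.0, -1.0]]
contact_force: [0.5, 0.1, -0.7]
finger_gap: 0.0552
grip_force: 0.0
```

```bash
python3 w.py yellow w9 .056; python3 go.py 455 -113 90 160
```

```text
[ 18. 338.] [array([ 528.5, -363.4]), array([ 3.5, 48.8]), np.float64(80.7)]
[304. 320.] [array([ 593.8, -129.2]), array([ 5.5, 72.6]), np.float64(14.9)]
[ 54. 302.] [array([ 507.6, -316.5]), array([89.8, 10.6]), np.float64(76.6)]
[262. 158.] [array([ 455. , -114.1]), array([27.4, 27.6]), np.float64(58.4)]
t 20.65 pos [ 494.6 -112.3  144.6] yaw 160.0 tilt [ 0.13 -0.04] j6 -88.9 gap 0.0551
az 0.00 dx 1.85 dy -0.71 dz 2.73
```

View pics/w9.png

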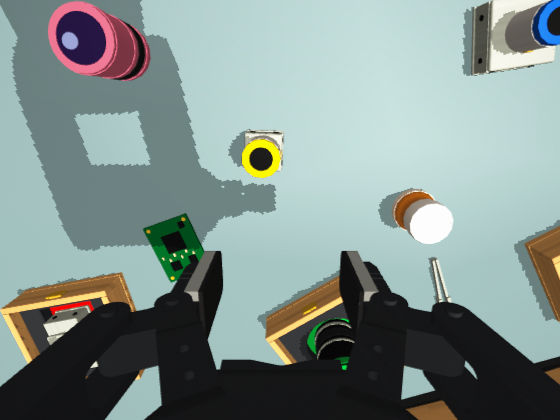

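The yellow ring is at (262,158), giving (455,-114), and the hood is square to the tool.

Call:
carry_out:
  plan:
    - {"dx": 0.61,"dy": -0.22,"dz": 0,"ax": 0,"ay": 0,"az": 0}
    - {"dx": 0.61,"dy": -0.22,"dz": 0,"ax": 0,"ay": 0,"az": 0}
    - {"dx": 0.61,"dy": -0.22,"dz": 0,"ax": 0,"ay": 0,"az": 0}
    - {"dx": 0,"dy": 0,"dz": 0.8,"ax": 0,"ay": 0,"az": 0}
    - {"dx": 0,"dy": 0,"dz": 0.9,"ax": 0,"ay": 0,"az": 0}
    - {"dx": 0,"dy": 0,"dz": 0.8,"ax": 0,"ay": 0,"az": 0}
    - {"dx": 0,"dy": 0,"dz": 0,"ax": 0,"ay": 0,"az": 0}
    - {"dx": 0,"dy": 0,"dz": 0,"ax": 0,"ay": 0,"az": 0}

```text
time: 21.45
ee_pos: [0.4554, -0.1121, 0.0939]
ee_rot: [[-0.94, 0.342, -0.0], [0.342, 0.94, 0.0], [0.0, 0.0, -1.0]]
contact_force: [0.4, 0.5, 0.1]
finger_gap: 0.0552
grip_force: 0.0
```

```bash
python3 go.py 455 -113.8 30.5 160
```

```text
t 21.45 pos [ 455.4 -112.1   93.9] yaw 160.0 tilt [-0.  0.] j6 -90.4 gap 0.0552
az 0.00 dx -0.01 dy -0.09 dz 3.17
```

Call:
carry_out:
  plan:
    - {"dx": 0,"dy": -0.07,"dz": 0.8,"ax": 0,"ay": 0,"az": 0}
    - {"dx": 0,"dy": 0,"dz": 0.8,"ax": 0,"ay": 0,"az": 0}
    - {"dx": 0,"dy": 0,"dz": 0.8,"ax": 0,"ay": 0,"az": 0}
    - {"dx": 0,"dy": 0,"dz": 0.7,"ax": 0,"ay": 0,"az": 0}
    - {"dx": 0,"dy": 0,"dz": 0,"ax": 0,"ay": 0,"az": 0}
    - {"dx": 0,"dy": 0,"dz": 0,"ax": 0,"ay": 0,"az": 0}

```text
time: 22.05
ee_pos: [0.4548, -0.1135, 0.0321]
ee_rot: [[-0.94, 0.342, 0.001], [0.342, 0.94, -0.0], [-0.001, 0.0, -1.0]]
contact_force: [0.8, 0.7, -0.0]
finger_gap: 0.0554
grip_force: 0.0
```

Call:
carry_out:
  plan:
    - {"dx": 0,"dy": 0,"dz": 0,"ax": 0,"ay": 0,"az": 0}
    - {"dx": 0,"dy": 0,"dz": 0,"ax": 0,"ay": 0,"az": 0}
    - {"dx": 0,"dy": 0,"dz": 0,"ax": 0,"ay": 0,"az": 0}
    - {"dx": 0,"dy": 0,"dz": 0,"ax": 0,"ay": 0,"az": 0}
    - {"dx": 0,"dy": 0,"dz": 0,"ax": 0,"ay": 0,"az": 0}
    - {"dx": 0,"dy": 0,"dz": 0,"ax": 0,"ay": 0,"az": 0}
  claw: 0

```text
time: 22.65
ee_pos: [0.4554, -0.1136, 0.0328]
ee_rot: [[-0.94, 0.342, 0.002], [0.342, 0.94, -0.001], [-0.002, 0.0, -1.0]]
contact_force: [1.0, 0.2, 6.2]
finger_gap: 0.0259
grip_force: 59.2
```

```bash
python3 go.py 597 347.5 137 167.9
```

```text
t 22.65 pos [ 455.4 -113.6   32.8] yaw 160.0 tilt [ 0.13 -0.04] j6 -90.6 gap 0.0259
az -1.73 dx -2.09 dy 24.03 dz -5.21
```

Call:
carry_out:
  plan:
    - {"dx": 0,"dy": 0,"dz": -0.3,"ax": 0,"ay": 0,"az": 0}
    - {"dx": 0,"dy": 0,"dz": -0.8,"ax": 0,"ay": 0,"az": 0}
    - {"dx": 0,"dy": 0,"dz": -0.9,"ax": 0,"ay": 0,"az": 0}
    - {"dx": 0,"dy": 0,"dz": -0.9,"ax": 0,"ay": 0,"az": -0.58}
    - {"dx": 0,"dy": 0,"dz": -0.9,"ax": 0,"ay": 0,"az": -0.58}
    - {"dx": 0,"dy": 0,"dz": -0.9,"ax": 0,"ay": 0,"az": -0.57}
    - {"dx": 0,"dy": 0,"dz": -0.6,"ax": 0,"ay": 0,"az": 0}
    - {"dx": 0,"dy": 0.4,"dz": 0,"ax": 0,"ay": 0,"az": 0}
    - {"dx": -0.09,"dy": 0.95,"dz": 0,"ax": 0,"ay": 0,"az": 0}
    - {"dx": -0.09,"dy": 0.95,"dz": 0,"ax": 0,"ay": 0,"az": 0}

```text
time: 23.65
ee_pos: [0.4667, -0.0681, 0.1363]
ee_rot: [[-0.977, 0.211, -0.002], [0.211, 0.977, 0.001], [0.002, 0.0, -1.0]]
contact_force: [-0.7, 0.3, -1.3]
finger_gap: 0.0263
grip_force: 59.1
```

Call:
carry_out:
  plan:
    - {"dx": -0.09,"dy": 0.97,"dz": 0,"ax": 0,"ay": 0,"az": 0}
    - {"dx": -0.09,"dy": 0.97,"dz": 0,"ax": 0,"ay": 0,"az": 0}
    - {"dx": -0.09,"dy": 0.97,"dz": 0,"ax": 0,"ay": 0,"az": 0}
    - {"dx": -0.09,"dy": 0.97,"dz": 0,"ax": 0,"ay": 0,"az": 0}
    - {"dx": -0.09,"dy": 0.97,"dz": 0,"ax": 0,"ay": 0,"az": 0}
    - {"dx": -0.09,"dy": 0.97,"dz": 0,"ax": 0,"ay": 0,"az": 0}
    - {"dx": -0.09,"dy": 0.97,"dz": 0,"ax": 0,"ay": 0,"az": 0}
    - {"dx": -0.09,"dy": 0.97,"dz": 0,"ax": 0,"ay": 0,"az": 0}
    - {"dx": -0.09,"dy": 0.97,"dz": 0,"ax": 0,"ay": 0,"az": 0}
    - {"dx": -0.09,"dy": 0.97,"dz": 0,"ax": 0,"ay": 0,"az": 0}

```text
time: 24.65
ee_pos: [0.5247, 0.1181, 0.1358]
ee_rot: [[-0.978, 0.21, -0.003], [0.21, 0.978, -0.0], [0.003, -0.001, -1.0]]
contact_force: [0.5, 0.8, -1.3]
finger_gap: 0.0262
grip_force: 59.1
```

Call:
carry_out:
  plan:
    - {"dx": -0.09,"dy": 0.97,"dz": 0,"ax": 0,"ay": 0,"az": 0}
    - {"dx": -0.09,"dy": 0.97,"dz": 0,"ax": 0,"ay": 0,"az": 0}
    - {"dx": -0.09,"dy": 0.97,"dz": 0,"ax": 0,"ay": 0,"az": 0}
    - {"dx": -0.09,"dy": 0.97,"dz": 0,"ax": 0,"ay": 0,"az": 0}
    - {"dx": -0.09,"dy": 0.97,"dz": 0,"ax": 0,"ay": 0,"az": 0}
    - {"dx": -0.09,"dy": 0.97,"dz": 0,"ax": 0,"ay": 0,"az": 0}
    - {"dx": -0.09,"dy": 0.97,"dz": 0,"ax": 0,"ay": 0,"az": 0}
    - {"dx": -0.09,"dy": 0.97,"dz": 0,"ax": 0,"ay": 0,"az": 0}
    - {"dx": 0,"dy": 0,"dz": 0,"ax": 0,"ay": 0,"az": 0}
    - {"dx": 0,"dy": 0,"dz": 0,"ax": 0,"ay": 0,"az": 0}

```text
time: 25.65
ee_pos: [0.5722, 0.2661, 0.1373]
ee_rot: [[-0.978, 0.209, -0.0], [0.209, 0.978, -0.001], [0.0, -0.001, -1.0]]
contact_force: [0.4, 0.2, -2.2]
finger_gap: 0.0262
grip_force: 59.2
```

```bash
python3 w.py yellow w10 .012; python3 go.py 597 347.5 90 167.9
```

```text
[280. 286.] [array([658.8, 246.1]), array([59.1, 66.3]), np.float64(79.6)]
[378. 205.] [array([599.1, 344.8]), array([46.6, 46.7]), np.float64(77.0)]
t 25.7 pos [572.1 265.5 137.2] yaw 167.9 tilt [-0.03 -0.04] j6 -57.9 gap 0.026
az 0.00 dx -0.36 dy 4.27 dz 2.36
```

View pics/w10.png

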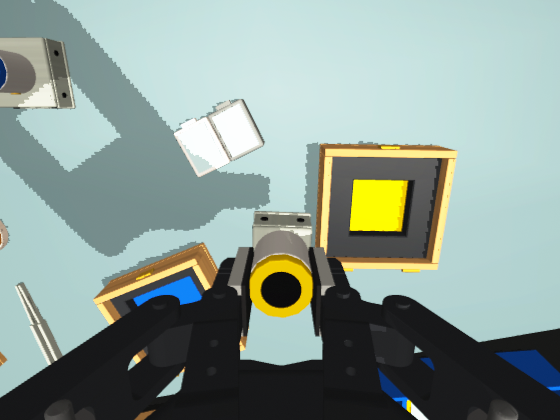

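The small case's bottom is at (378,205), giving (599,345) against (598,349) from the top view, so I'll aim for (598,346.5).

Call:
carry_out:
  plan:
    - {"dx": -0.1,"dy": 0.85,"dz": 0,"ax": 0,"ay": 0,"az": 0}
    - {"dx": -0.1,"dy": 0.85,"dz": 0,"ax": 0,"ay": 0,"az": 0}
    - {"dx": -0.1,"dy": 0.85,"dz": 0,"ax": 0,"ay": 0,"az": 0}
    - {"dx": -0.1,"dy": 0.85,"dz": 0,"ax": 0,"ay": 0,"az": 0}
    - {"dx": -0.02,"dy": 0.8,"dz": 0,"ax": 0,"ay": 0,"az": 0}
    - {"dx": 0,"dy": 0,"dz": 0.7,"ax": 0,"ay": 0,"az": 0}
    - {"dx": 0,"dy": 0,"dz": 0.8,"ax": 0,"ay": 0,"az": 0}
    - {"dx": 0,"dy": 0,"dz": 0.7,"ax": 0,"ay": 0,"az": 0}
    - {"dx": 0,"dy": 0,"dz": 0,"ax": 0,"ay": 0,"az": 0}
    - {"dx": 0,"dy": 0,"dz": 0,"ax": 0,"ay": 0,"az": 0}

```text
time: 26.7
ee_pos: [0.5973, 0.3451, 0.0921]
ee_rot: [[-0.978, 0.21, -0.002], [0.21, 0.978, -0.001], [0.002, -0.002, -1.0]]
contact_force: [0.2, 0.3, -1.0]
finger_gap: 0.0262
grip_force: 59.3
```

```bash
python3 go.py 598 346.5 46 167.9
```

```text
t 26.7 pos [597.3 345.1  92.1] yaw 167.9 tilt [-0.12 -0.06] j6 -52.3 gap 0.0262
az -0.01 dx -0.02 dy 0.08 dz 2.30
```

Call:
carry_out:
  plan:
    - {"dx": 0,"dy": 0.05,"dz": 0.6,"ax": 0,"ay": 0,"az": 0}
    - {"dx": 0,"dy": 0,"dz": 0.6,"ax": 0,"ay": 0,"az": 0}
    - {"dx": 0,"dy": 0,"dz": 0.5,"ax": 0,"ay": 0,"az": 0}
    - {"dx": 0,"dy": 0,"dz": 0.35,"ax": 0,"ay": 0,"az": 0}
    - {"dx": 0,"dy": 0,"dz": 0.15,"ax": 0,"ay": 0,"az": 0}
    - {"dx": 0,"dy": 0,"dz": 0,"ax": 0,"ay": 0,"az": 0}
    - {"dx": 0,"dy": 0,"dz": 0,"ax": 0,"ay": 0,"az": 0}

```text
time: 27.4
ee_pos: [0.5985, 0.3471, 0.0499]
ee_rot: [[-0.978, 0.209, 0.001], [0.209, 0.978, 0.0], [-0.0, 0.0, -1.0]]
contact_force: [-0.5, -0.4, -1.9]
finger_gap: 0.0262
grip_force: 59.3
```

Call:
carry_out:
  plan:
    - {"dx": 0,"dy": 0,"dz": 0.1,"ax": 0,"ay": 0,"az": 0}
    - {"dx": 0,"dy": 0,"dz": 0.08,"ax": 0,"ay": 0,"az": 0}
    - {"dx": 0,"dy": 0,"dz": 0.05,"ax": 0,"ay": 0,"az": 0}
    - {"dx": 0,"dy": 0,"dz": 0.04,"ax": 0,"ay": 0,"az": 0}
    - {"dx": 0,"dy": 0,"dz": 0,"ax": 0,"ay": 0,"az": 0}
    - {"dx": 0,"dy": 0,"dz": 0,"ax": 0,"ay": 0,"az": 0}

```text
time: 28.0
ee_pos: [0.5984, 0.347, 0.0449]
ee_rot: [[-0.978, 0.209, 0.0], [0.209, 0.978, 0.0], [-0.0, 0.0, -1.0]]
contact_force: [-2.4, -0.0, 4.8]
finger_gap: 0.0259
grip_force: 59.9
```

Call:
carry_out:
  plan:
    - {"dx": 0,"dy": 0,"dz": 0,"ax": 0,"ay": 0,"az": 0}
    - {"dx": 0,"dy": 0,"dz": 0,"ax": 0,"ay": 0,"az": 0}
    - {"dx": 0,"dy": 0,"dz": 0,"ax": 0,"ay": 0,"az": 0}
    - {"dx": 0,"dy": 0,"dz": 0,"ax": 0,"ay": 0,"az": 0}
    - {"dx": 0,"dy": 0,"dz": -0.5,"ax": 0,"ay": 0,"az": 0}
    - {"dx": 0,"dy": 0,"dz": -0.9,"ax": 0,"ay": 0,"az": 0}
    - {"dx": 0,"dy": 0,"dz": -0.9,"ax": 0,"ay": 0,"az": 0}
    - {"dx": 0,"dy": 0,"dz": -0.9,"ax": 0,"ay": 0,"az": 0}
    - {"dx": 0,"dy": 0,"dz": -0.9,"ax": 0,"ay": 0,"az": 0}
    - {"dx": 0,"dy": 0,"dz": -0.9,"ax": 0,"ay": 0,"az": -0.2}
  claw: 0.65

```text
time: 29.0
ee_pos: [0.5986, 0.3471, 0.1467]
ee_rot: [[-0.981, 0.193, 0.001], [0.193, 0.981, 0.001], [-0.001, 0.001, -1.0]]
contact_force: [-0.2, -0.1, 0.4]
finger_gap: 0.0559
grip_force: 0.0
```

```bash
python3 go.py 475 89 145 169
```

```text
t 29.0 pos [598.6 347.1 146.7] yaw 168.9 tilt [0.08 0.04] j6 -53.2 gap 0.0559
az -0.03 dx 3.60 dy -13.85 dz 0.08
```

Call:
carry_out:
  plan:
    - {"dx": 0.26,"dy": -0.99,"dz": 0,"ax": 0,"ay": 0,"az": 0}
    - {"dx": 0.26,"dy": -0.99,"dz": 0,"ax": 0,"ay": 0,"az": 0}
    - {"dx": 0.26,"dy": -0.99,"dz": 0,"ax": 0,"ay": 0,"az": 0}
    - {"dx": 0.26,"dy": -0.99,"dz": 0,"ax": 0,"ay": 0,"az": 0}
    - {"dx": 0.26,"dy": -0.99,"dz": 0,"ax": 0,"ay": 0,"az": 0}
    - {"dx": 0.26,"dy": -0.99,"dz": 0,"ax": 0,"ay": 0,"az": 0}
    - {"dx": 0.26,"dy": -0.99,"dz": 0,"ax": 0,"ay": 0,"az": 0}
    - {"dx": 0.26,"dy": -0.99,"dz": 0,"ax": 0,"ay": 0,"az": 0}
    - {"dx": 0.26,"dy": -0.99,"dz": 0,"ax": 0,"ay": 0,"az": 0}
    - {"dx": 0.26,"dy": -0.99,"dz": 0,"ax": 0,"ay": 0,"az": 0}

```text
time: 30.0
ee_pos: [0.5086, 0.1621, 0.1453]
ee_rot: [[-0.981, 0.193, 0.001], [0.193, 0.981, 0.0], [-0.001, 0.0, -1.0]]
contact_force: [0.1, 0.7, -0.1]
finger_gap: 0.0559
grip_force: 0.0
```

Call:
carry_out:
  plan:
    - {"dx": 0.26,"dy": -0.99,"dz": 0,"ax": 0,"ay": 0,"az": 0}
    - {"dx": 0.26,"dy": -0.99,"dz": 0,"ax": 0,"ay": 0,"az": 0}
    - {"dx": 0.26,"dy": -0.99,"dz": 0,"ax": 0,"ay": 0,"az": 0}
    - {"dx": 0.26,"dy": -0.99,"dz": 0,"ax": 0,"ay": 0,"az": 0}
    - {"dx": 0,"dy": 0,"dz": 0,"ax": 0,"ay": 0,"az": 0}
    - {"dx": 0,"dy": 0,"dz": 0,"ax": 0,"ay": 0,"az": 0}

```text
time: 30.6
ee_pos: [0.4735, 0.0891, 0.145]
ee_rot: [[-0.981, 0.194, 0.001], [0.194, 0.981, 0.0], [-0.001, 0.001, -1.0]]
contact_force: [0.6, 0.3, 0.9]
finger_gap: 0.0555
grip_force: 0.0
```

```bash
python3 w.py blue w11 .056; python3 go.py 438.5 96 31.5 169
```

```text
[346. 357.] [array([617.8, 118.5]), array([24.7, 18.4]), np.float64(11.2)]
[281. 158.] [array([437.9,  95.5]), array([27.2, 26.5]), np.float64(78.8)]
t 30.65 pos [473.6  89.4 144.9] yaw 168.8 tilt [0.07 0.02] j6 -74.5 gap 0.056
az -0.04 dx 1.78 dy -0.01 dz 5.67
```

View pics/w11.png

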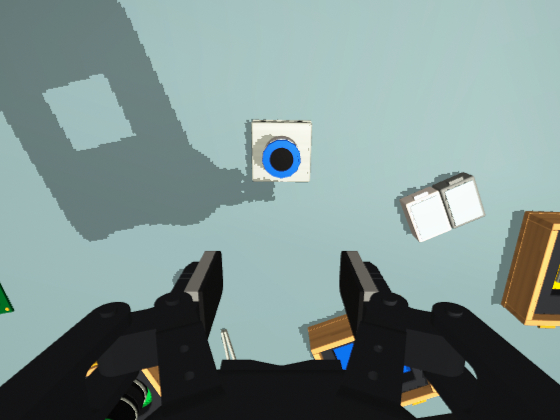

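The blue ring is at (281,158), giving (438,95.5), and the hood is square to the tool.

Call:
carry_out:
  plan:
    - {"dx": 0.6,"dy": 0,"dz": 0,"ax": 0,"ay": 0,"az": 0}
    - {"dx": 0.6,"dy": 0,"dz": 0,"ax": 0,"ay": 0,"az": 0}
    - {"dx": 0.6,"dy": 0,"dz": 0,"ax": 0,"ay": 0,"az": 0}
    - {"dx": 0,"dy": 0,"dz": 0.8,"ax": 0,"ay": 0,"az": 0}
    - {"dx": 0,"dy": 0,"dz": 0.9,"ax": 0,"ay": 0,"az": 0}
    - {"dx": 0,"dy": 0,"dz": 0.8,"ax": 0,"ay": 0,"az": 0}
    - {"dx": 0,"dy": 0,"dz": 0,"ax": 0,"ay": 0,"az": 0}
    - {"dx": 0,"dy": 0,"dz": 0,"ax": 0,"ay": 0,"az": 0}

```text
time: 31.45
ee_pos: [0.4372, 0.0963, 0.0942]
ee_rot: [[-0.981, 0.193, -0.001], [0.193, 0.981, -0.0], [0.001, -0.0, -1.0]]
contact_force: [-0.2, 0.4, -0.2]
finger_gap: 0.0551
grip_force: 0.0
```

```bash
python3 go.py 438 95.6 31 168.8
```

```text
t 31.45 pos [437.2  96.3  94.2] yaw 168.9 tilt [-0.03 -0.  ] j6 -73.3 gap 0.0551
az 0.01 dx -0.05 dy -0.03 dz 3.16
```

Call:
carry_out:
  plan:
    - {"dx": 0,"dy": 0,"dz": 0.8,"ax": 0,"ay": 0,"az": 0}
    - {"dx": 0,"dy": 0,"dz": 0.8,"ax": 0,"ay": 0,"az": 0}
    - {"dx": 0,"dy": 0,"dz": 0.8,"ax": 0,"ay": 0,"az": 0}
    - {"dx": 0,"dy": 0,"dz": 0.7,"ax": 0,"ay": 0,"az": 0}
    - {"dx": 0,"dy": 0,"dz": 0,"ax": 0,"ay": 0,"az": 0}
    - {"dx": 0,"dy": 0,"dz": 0,"ax": 0,"ay": 0,"az": 0}

```text
time: 32.05
ee_pos: [0.4384, 0.0962, 0.0332]
ee_rot: [[-0.981, 0.194, 0.001], [0.194, 0.981, 0.0], [-0.001, 0.0, -1.0]]
contact_force: [0.4, -0.9, 0.2]
finger_gap: 0.0553
grip_force: 0.0
```

Call:
carry_out:
  plan:
    - {"dx": 0,"dy": 0,"dz": 0,"ax": 0,"ay": 0,"az": 0}
    - {"dx": 0,"dy": 0,"dz": 0,"ax": 0,"ay": 0,"az": 0}
    - {"dx": 0,"dy": 0,"dz": 0,"ax": 0,"ay": 0,"az": 0}
    - {"dx": 0,"dy": 0,"dz": 0,"ax": 0,"ay": 0,"az": 0}
    - {"dx": 0,"dy": 0,"dz": 0,"ax": 0,"ay": 0,"az": 0}
    - {"dx": 0,"dy": 0,"dz": 0,"ax": 0,"ay": 0,"az": 0}
  claw: 0

```text
time: 32.65
ee_pos: [0.439, 0.0963, 0.0337]
ee_rot: [[-0.981, 0.194, 0.002], [0.194, 0.981, 0.0], [-0.002, 0.001, -1.0]]
contact_force: [-1.7, 2.0, 6.0]
finger_gap: 0.0266
grip_force: 59.2
```

```bash
python3 go.py 664 147.5 137 191.1; python3 - <<'E'
from h import *
p=bot.camera_params("top");im=bot.snapshot("top");cv2.imwrite("pics/top1.png",im[:,:,::-1])
for c in blobs(mask(im,'blue')):
  r=rect(p,c,.012)
  if 600<r[0][0]<720 and 80<r[0][1]<220: print(r)
E
```

```text
t 32.65 pos [439.   96.3  33.7] yaw 168.8 tilt [0.13 0.03] j6 -73.3 gap 0.0266
az -4.86 dx -11.53 dy 0.35 dz -5.17
((664.459716796875, 148.53123474121094), (64.10946655273438, 65.63938903808594), 11.360030174255371)
```

Call:
carry_out:
  plan:
    - {"dx": 0,"dy": 0,"dz": -0.3,"ax": 0,"ay": 0,"az": 0}
    - {"dx": 0,"dy": 0,"dz": -0.8,"ax": 0,"ay": 0,"az": 0}
    - {"dx": 0,"dy": 0,"dz": -0.9,"ax": 0,"ay": 0,"az": -0.6}
    - {"dx": 0,"dy": 0,"dz": -0.9,"ax": 0,"ay": 0,"az": -0.8}
    - {"dx": 0,"dy": 0,"dz": -0.9,"ax": 0,"ay": 0,"az": -0.9}
    - {"dx": 0,"dy": 0,"dz": -0.9,"ax": 0,"ay": 0,"az": -0.9}
    - {"dx": 0,"dy": 0,"dz": -0.6,"ax": 0,"ay": 0,"az": -0.9}
    - {"dx": 0,"dy": 0,"dz": 0,"ax": 0,"ay": 0,"az": -0.76}
    - {"dx": -0.5,"dy": 0,"dz": 0,"ax": 0,"ay": 0,"az": 0}
    - {"dx": -0.9,"dy": 0.03,"dz": 0,"ax": 0,"ay": 0,"az": 0}

```text
time: 33.7
ee_pos: [0.4649, 0.102, 0.1376]
ee_rot: [[-0.982, -0.191, -0.001], [-0.191, 0.982, -0.0], [0.001, -0.0, -1.0]]
contact_force: [-0.7, -0.1, -1.8]
finger_gap: 0.0259
grip_force: 59.1
```

Call:
carry_out:
  plan:
    - {"dx": -0.98,"dy": 0.03,"dz": 0,"ax": 0,"ay": 0,"az": 0}
    - {"dx": -0.98,"dy": 0.03,"dz": 0,"ax": 0,"ay": 0,"az": 0}
    - {"dx": -0.98,"dy": 0.03,"dz": 0,"ax": 0,"ay": 0,"az": 0}
    - {"dx": -0.98,"dy": 0.03,"dz": 0,"ax": 0,"ay": 0,"az": 0}
    - {"dx": -0.98,"dy": 0.03,"dz": 0,"ax": 0,"ay": 0,"az": 0}
    - {"dx": -0.98,"dy": 0.03,"dz": 0,"ax": 0,"ay": 0,"az": 0}
    - {"dx": -0.98,"dy": 0.03,"dz": 0,"ax": 0,"ay": 0,"az": 0}
    - {"dx": -0.98,"dy": 0.03,"dz": 0,"ax": 0,"ay": 0,"az": 0}
    - {"dx": 0,"dy": 0,"dz": 0,"ax": 0,"ay": 0,"az": 0}
    - {"dx": 0,"dy": 0,"dz": 0,"ax": 0,"ay": 0,"az": 0}

```text
time: 34.7
ee_pos: [0.6177, 0.1369, 0.1369]
ee_rot: [[-0.981, -0.192, -0.002], [-0.192, 0.981, -0.0], [0.002, 0.0, -1.0]]
contact_force: [-0.0, 1.3, -1.3]
finger_gap: 0.026
grip_force: 59.1
```

```bash
python3 w.py blue w12 .012; python3 go.py 664 147.5 90 191.1
```

```text
[397. 395.] [array([806.9, 295.9]), array([50. , 12.4]), np.float64(53.0)]
[281. 283.] [array([701.4, 152.5]), array([64.8, 58. ]), np.float64(11.1)]
t 34.75 pos [617.3 136.9 137.1] yaw -168.9 tilt [-0.12 -0.02] j6 -93.4 gap 0.0261
az -0.01 dx -2.39 dy 0.07 dz 2.35
```

View pics/w12.png

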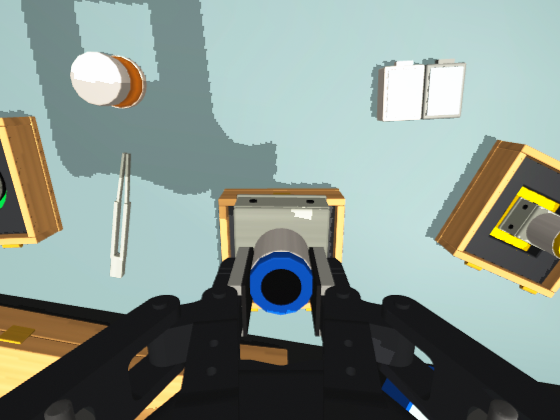

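The hood is square to the case, whose rim runs from (220,190) to (344,188) and is centred on the tool axis. I'll move in 46 mm and lower.

Call:
carry_out:
  plan:
    - {"dx": -0.8,"dy": 0.02,"dz": 0,"ax": 0,"ay": 0,"az": 0}
    - {"dx": -0.8,"dy": 0.02,"dz": 0,"ax": 0,"ay": 0,"az": 0}
    - {"dx": -0.7,"dy": 0.02,"dz": 0,"ax": 0,"ay": 0,"az": 0}
    - {"dx": 0,"dy": 0,"dz": 0.7,"ax": 0,"ay": 0,"az": 0}
    - {"dx": 0,"dy": 0,"dz": 0.8,"ax": 0,"ay": 0,"az": 0}
    - {"dx": 0,"dy": 0,"dz": 0.7,"ax": 0,"ay": 0,"az": 0}
    - {"dx": 0,"dy": 0,"dz": 0,"ax": 0,"ay": 0,"az": 0}
    - {"dx": 0,"dy": 0,"dz": 0,"ax": 0,"ay": 0,"az": 0}

```text
time: 35.55
ee_pos: [0.6618, 0.1468, 0.0928]
ee_rot: [[-0.981, -0.193, -0.002], [-0.193, 0.981, -0.0], [0.002, 0.0, -1.0]]
contact_force: [1.6, -0.4, -1.1]
finger_gap: 0.026
grip_force: 59.1
```

```bash
python3 go.py 663.5 147.5 45.7 191.1
```

```text
t 35.55 pos [661.8 146.8  92.8] yaw -168.9 tilt [-0.14 -0.02] j6 -93.1 gap 0.026
az 0.00 dx -0.09 dy 0.02 dz 2.35
```

Call:
carry_out:
  plan:
    - {"dx": 0,"dy": 0,"dz": 0.6,"ax": 0,"ay": 0,"az": 0}
    - {"dx": 0,"dy": 0,"dz": 0.6,"ax": 0,"ay": 0,"az": 0}
    - {"dx": 0,"dy": 0,"dz": 0.5,"ax": 0,"ay": 0,"az": 0}
    - {"dx": 0,"dy": 0,"dz": 0.35,"ax": 0,"ay": 0,"az": 0}
    - {"dx": 0,"dy": 0,"dz": 0.15,"ax": 0,"ay": 0,"az": 0}
    - {"dx": 0,"dy": 0,"dz": 0,"ax": 0,"ay": 0,"az": 0}
    - {"dx": 0,"dy": 0,"dz": 0,"ax": 0,"ay": 0,"az": 0}

```text
time: 36.25
ee_pos: [0.6633, 0.1471, 0.0505]
ee_rot: [[-0.981, -0.193, 0.001], [-0.193, 0.981, 0.0], [-0.001, -0.0, -1.0]]
contact_force: [-0.6, -0.1, -0.7]
finger_gap: 0.0259
grip_force: 59.1
```

Call:
carry_out:
  plan:
    - {"dx": 0,"dy": 0,"dz": 0.08,"ax": 0,"ay": 0,"az": 0}
    - {"dx": 0,"dy": 0,"dz": 0.08,"ax": 0,"ay": 0,"az": 0}
    - {"dx": 0,"dy": 0,"dz": 0.05,"ax": 0,"ay": 0,"az": 0}
    - {"dx": 0,"dy": 0,"dz": 0.04,"ax": 0,"ay": 0,"az": 0}
    - {"dx": 0,"dy": 0,"dz": 0,"ax": 0,"ay": 0,"az": 0}
    - {"dx": 0,"dy": 0,"dz": 0,"ax": 0,"ay": 0,"az": 0}

```text
time: 36.85
ee_pos: [0.6631, 0.147, 0.0458]
ee_rot: [[-0.981, -0.193, 0.0], [-0.193, 0.981, -0.0], [-0.0, -0.0, -1.0]]
contact_force: [-2.6, -0.1, 3.3]
finger_gap: 0.0261
grip_force: 59.7
```

Contact at the expected height. I'll release, rise and check from above.

Call:
carry_out:
  plan:
    - {"dx": 0,"dy": 0,"dz": 0,"ax": 0,"ay": 0,"az": 0}
    - {"dx": 0,"dy": 0,"dz": 0,"ax": 0,"ay": 0,"az": 0}
    - {"dx": 0,"dy": 0,"dz": 0,"ax": 0,"ay": 0,"az": 0}
    - {"dx": 0,"dy": 0,"dz": 0,"ax": 0,"ay": 0,"az": 0}
    - {"dx": 0,"dy": 0,"dz": -0.5,"ax": 0,"ay": 0,"az": 0}
    - {"dx": 0,"dy": 0,"dz": -0.9,"ax": 0,"ay": 0,"az": 0}
    - {"dx": 0,"dy": 0,"dz": -0.9,"ax": 0,"ay": 0,"az": 0}
    - {"dx": 0,"dy": 0,"dz": -0.9,"ax": 0,"ay": 0,"az": 0}
    - {"dx": 0,"dy": 0,"dz": -0.9,"ax": 0,"ay": 0,"az": 0}
    - {"dx": 0,"dy": 0,"dz": -0.9,"ax": 0,"ay": 0,"az": 0}
  claw: 0.65

```text
time: 37.85
ee_pos: [0.6633, 0.1471, 0.1476]
ee_rot: [[-0.981, -0.193, 0.002], [-0.193, 0.981, 0.0], [-0.002, -0.0, -1.0]]
contact_force: [0.0, -0.3, 0.1]
finger_gap: 0.055
grip_force: 0.0
```

Call:
carry_out:
  plan:
    - {"dx": 0.9,"dy": 0.3,"dz": -0.5,"ax": 0,"ay": 0,"az": 0}
    - {"dx": 0.9,"dy": 0.3,"dz": -0.5,"ax": 0,"ay": 0,"az": 0}
    - {"dx": 0.9,"dy": 0.3,"dz": -0.5,"ax": 0,"ay": 0,"az": 0}
    - {"dx": 0.9,"dy": 0.3,"dz": 0,"ax": 0,"ay": 0,"az": 0}
    - {"dx": 0.9,"dy": 0.3,"dz": 0,"ax": 0,"ay": 0,"az": 0}
    - {"dx": 0.9,"dy": 0.3,"dz": 0,"ax": 0,"ay": 0,"az": 0}
    - {"dx": 0.9,"dy": 0.3,"dz": 0,"ax": 0,"ay": 0,"az": 0}
    - {"dx": 0.9,"dy": 0.3,"dz": 0,"ax": 0,"ay": 0,"az": 0}
    - {"dx": 0.9,"dy": 0.3,"dz": 0,"ax": 0,"ay": 0,"az": 0}
    - {"dx": 0,"dy": 0,"dz": 0,"ax": 0,"ay": 0,"az": 0}

```text
time: 38.85
ee_pos: [0.4922, 0.1691, 0.176]
ee_rot: [[-0.981, -0.194, 0.0], [-0.194, 0.981, 0.0], [-0.0, 0.0, -1.0]]
contact_force: [0.7, -0.7, 1.0]
finger_gap: 0.0558
grip_force: 0.0
```

```bash
python3 - <<'E'
from h import *
p=bot.camera_params("top");im=bot.snapshot("top")
cv2.imwrite("pics/topc.png",cv2.resize(im[110:225,90:430,::-1],None,fx=2.3,fy=2.3,interpolation=cv2.INTER_CUBIC))
print(bot.sense()['ee_pos'])
E
```

```text
[0.49340556 0.16894455 0.17614645]
```

View pics/topc.png

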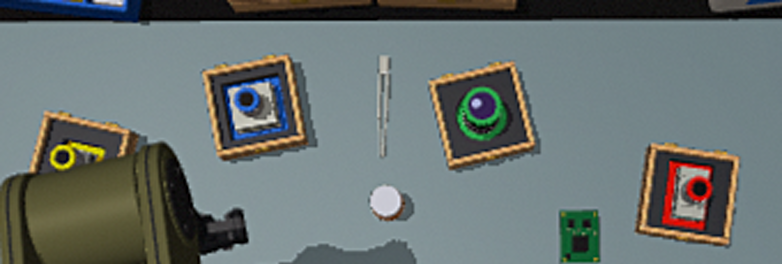

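The top view shows all four items seated and square, with the jar and board unmoved. I'll do one quick check of the lens and red ring centres, then hand in.

```bash
python3 - <<'E'
from h import *
p=bot.camera_params("scene");im=bot.snapshot("scene")
pt=bot.camera_params("top");it=bot.snapshot("top")
# lens: violet glass; red: black-bored ring -> minAreaRect
h=cv2.cvtColor(it,cv2.COLOR_RGB2HSV);m=((h[...,0]>120)&(h[...,0]<150)&(h[...,1]>80)).astype(np.uint8)
for c in blobs(m,20):
    r=rect(pt,c,.072)
    if 600<r[0][0]<700 and r[0][1]>-200:print("lens top",r[:2])
b=[c for c in blobs(mask(im,'green'))]
for c in b:print('scene green z.072',[np.round(v) for v in rect(p,c,.072)])
for c in blobs(mask(im,'yellow'),5):
    if cv2.minAreaRect(c)[0][0]<460:print('scene yellow z.068',[np.round(v) for v in rect(p,c,.068)])
if abs(bot.sense()['contact_force']).max()<3: print(bot.hand_in())
E
```

```text
lens top ((652.9288330078125, -111.00511169433594), (27.623531341552734, 25.5095157623291))
scene green z.072 [array([ 695., -123.]), array([33.,  8.]), np.float64(36.0)]
scene green z.072 [array([684., -82.]), array([ 7., 30.]), np.float64(87.0)]
scene green z.072 [array([ 657., -112.]), array([41., 43.]), np.float64(11.0)]
scene green z.072 [array([ 562., -209.]), array([53., 38.]), np.float64(1.0)]
scene yellow z.068 [array([915., 389.]), array([36., 57.]), np.float64(83.0)]
scene yellow z.068 [array([835., 350.]), array([36., 58.]), np.float64(83.0)]
scene yellow z.068 [array([633., 353.]), array([ 5., 36.]), np.float64(74.0)]
scene yellow z.068 [array([623., 316.]), array([13., 42.]), np.float64(76.0)]
scene yellow z.068 [array([598., 347.]), array([30., 27.]), np.float64(1.0)]
scene yellow z.068 [array([ 578., -803.]), array([52.,  8.]), np.float64(27.0)]
the job is handed in; nothing more can be done
None
```

The three nozzles and the lens are in their matching cases, and the job was handed in at about 39 s with no verdict returned; the last top view showed them seated and square (the small nozzle partly hidden by the arm), with the jar and board where they began.

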